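# Charge the spice mill with cacao tablets

### The job

Get the mill ready to grind: swing its flat lid about a quarter turn or more aside on its pivot pin, stack cacao tablets from the paper flat in the clear feed tube until the top of the stack is level with the fill line (any mix of whole tablets and half-thickness ones that comes out level), none above it, and then swing the lid back squarely over the mouth. Also turn the grind dial clockwise, seen from above, fully to its stop. Do not shift the jar, the copper cup or the mortar.

Things in the scene. Friction and masses are not known exactly. Their poses are not given: they have to be found in the camera images.
- mouth (a point): centre of the mouth of the mill's upright clear feed tube, at rim height, 168 mm above the shelf. The tube's bore is 44 mm, flaring to 54 mm (62 mm outside) over the top 10 mm. Axes are the mill's: x points to the mill's back (away from the robot when it stands square), y along the mill's length from the dial to the tube, z up.
- fill_line (a point): point on the tube's axis at the height of the fill line, the dark ring round the tube where its flared collar begins: 10 mm under the rim, 78 mm above the tube's inner floor; axes as mouth
- tube_floor (a point): centre of the tube's flat inner floor, 88 mm under the rim, 80 mm above the shelf; axes as mouth. The mill is fixed: a plinth 165 mm deep (x), 270 mm long (y), 28 mm high, its middle 60 mm to the -y side and 4 mm to the +x side of the tube's axis; its gear housing under the dial is 105 by 100 mm, 85 mm high. It may be turned a little
- pin (a point): on the axis of the fixed upright steel pivot pin on which the lid swivels, 62 mm behind (+x of the mill) the tube's axis, at mid-thickness of the lid, 176 mm above the shelf; the pin's 20 mm wide cap ends 188 mm above the shelf, 7 mm above the lid's top; axes as mouth
- lid (a joint): angle of the flat walnut lid about the upright pin, rad, -2.0 to 2.0 (stops): 0 = squarely over the mouth (lid pointing to the mill's -x), positive = turned anticlockwise seen from above, to the dial's side, where it stays over the plinth; negative = the other way, beyond the plinth. No stop or click at 0; friction (0.06 N m) holds it where it is left
- lid_end (a point): middle of the lid's free end, 107 mm from the pin axis, at mid-thickness. The lid is a flat plate 10 mm thick, its underside 3 mm above the tube's rim; from the free end it is 72 mm wide (too broad to grip across) for 81 mm, then narrows to a 28 mm neck round the pin. x points to the pin, z up. Nothing stands close under the part of the lid farther than 93 mm from the pin
- dial (a joint): angle of the grind dial on the mill's gear housing, rad, 0 to 3.6; grows as it is turned clockwise seen from above; at 3.6 it meets its end stop (finest); friction 0.04 N m holds it where it is left
- dial_grip (a point): on the dial's upright axis, at the height to grip, 122 mm above the shelf, 138 mm from the tube's axis: the dial carries a standing grip bar 14 mm thick, 46 mm long (along this point's x, which turns with it), 32 mm tall, its top 7 mm above this point
- W1: a whole tablet: flat round disc of pressed cacao, dark brown, 40 mm across, 26 mm thick, about 42 g; origin at its centre, z along its axis (either face may be up); lies flat on the sheet of baking paper on the shelf at the start; one, two or all of W1 to W3 are there
- W2: a whole tablet: flat round disc of pressed cacao, dark brown, 40 mm across, 26 mm thick, about 42 g; origin at its centre, z along its axis (either face may be up); lies flat on the sheet of baking paper on the shelf at the start; one, two or all of W1 to W3 are there
- W3: a whole tablet: flat round disc of pressed cacao, dark brown, 40 mm across, 26 mm thick, about 42 g; origin at its centre, z along its axis (either face may be up); lies flat on the sheet of baking paper on the shelf at the start; one, two or all of W1 to W3 are there
- T1: a half tablet: flat round disc of pressed cacao, dark brown, 40 mm across, 13 mm thick, about 21 g; origin at its centre, z along its axis (either face may be up); lies flat on the sheet of baking paper on the shelf at the start
- T2: a half tablet: flat round disc of pressed cacao, dark brown, 40 mm across, 13 mm thick, about 21 g; origin at its centre, z along its axis (either face may be up); lies flat on the sheet of baking paper on the shelf at the start
- T3: a half tablet: flat round disc of pressed cacao, dark brown, 40 mm across, 13 mm thick, about 21 g; origin at its centre, z along its axis (either face may be up); lies flat on the sheet of baking paper on the shelf at the start
- T4: a half tablet: flat round disc of pressed cacao, dark brown, 40 mm across, 13 mm thick, about 21 g; origin at its centre, z along its axis (either face may be up); lies flat on the sheet of baking paper on the shelf at the start
- T5: a half tablet: flat round disc of pressed cacao, dark brown, 40 mm across, 13 mm thick, about 21 g; origin at its centre, z along its axis (either face may be up); lies flat on the sheet of baking paper on the shelf at the start
- jar: bystander: smoked glass jar with a cork lid, 74 mm across, 108 mm tall; origin at its base
- copper_cup: bystander: copper measuring cup, 78 mm across, 50 mm tall, with a flat handle to its +x; origin at its base
- mortar: bystander: grey soapstone mortar 132 mm across, 75 mm tall, with its pestle leaning in it (to 135 mm high); origin at its base
Mind the look-alikes: they are no part of the job. Leave any turquoise look-alike of the T1 alone.

How it is judged:
On the way, in this order (a step that is already met when the one before it is completed fails the run):
1. the lid is swung aside, at least 1.3 rad either way ((value of joint lid above 1.3 rad or value of joint lid below -1.3 rad)), for 0.2 s.
2. the top tablet in the tube lies flat with its top at the fill line (within 5 mm) (((horizontal distance between W1 and fill_line below 0.008 m and z of W1 in the frame of fill_line between -0.018 and -0.008 m and angle between the z axis of W1 and the z axis of fill_line, either way round below 0.15 rad and linear speed of W1 below 0.05 m/s) or (horizontal distance between W2 and fill_line below 0.008 m and z of W2 in the frame of fill_line between -0.018 and -0.008 m and angle between the z axis of W2 and the z axis of fill_line, either way round below 0.15 rad and linear speed of W2 below 0.05 m/s) or (horizontal distance between W3 and fill_line below 0.008 m and z of W3 in the frame of fill_line between -0.018 and -0.008 m and angle between the z axis of W3 and the z axis of fill_line, either way round below 0.15 rad and linear speed of W3 below 0.05 m/s) or (horizontal distance between T1 and fill_line below 0.008 m and z of T1 in the frame of fill_line between -0.0115 and -0.0015 m and angle between the z axis of T1 and the z axis of fill_line, either way round below 0.15 rad and linear speed of T1 below 0.05 m/s) or (horizontal distance between T2 and fill_line below 0.008 m and z of T2 in the frame of fill_line between -0.0115 and -0.0015 m and angle between the z axis of T2 and the z axis of fill_line, either way round below 0.15 rad and linear speed of T2 below 0.05 m/s) or (horizontal distance between T3 and fill_line below 0.008 m and z of T3 in the frame of fill_line between -0.0115 and -0.0015 m and angle between the z axis of T3 and the z axis of fill_line, either way round below 0.15 rad and linear speed of T3 below 0.05 m/s) or (horizontal distance between T4 and fill_line below 0.008 m and z of T4 in the frame of fill_line between -0.0115 and -0.0015 m and angle between the z axis of T4 and the z axis of fill_line, either way round below 0.15 rad and linear speed of T4 below 0.05 m/s) or (horizontal distance between T5 and fill_line below 0.008 m and z of T5 in the frame of fill_line between -0.0115 and -0.0015 m and angle between the z axis of T5 and the z axis of fill_line, either way round below 0.15 rad and linear speed of T5 below 0.05 m/s))), for 0.3 s.
3. the lid is back over the mouth, within 0.12 rad of square (value of joint lid between -0.12 and 0.12 rad), for 0.2 s.
At the end, for the whole second after the job is handed in: The top tablet lies flat in the tube with its top within 5 mm of the fill line, no tablet is in or on the tube above that, the lid is still and within 0.12 rad (7 degrees) of square over the mouth, and the dial is within 0.1 rad of its clockwise end stop (all of step 3 and ((horizontal distance between W1 and fill_line below 0.008 m and z of W1 in the frame of fill_line between -0.018 and -0.008 m and angle between the z axis of W1 and the z axis of fill_line, either way round below 0.15 rad and linear speed of W1 below 0.05 m/s) or (horizontal distance between W2 and fill_line below 0.008 m and z of W2 in the frame of fill_line between -0.018 and -0.008 m and angle between the z axis of W2 and the z axis of fill_line, either way round below 0.15 rad and linear speed of W2 below 0.05 m/s) or (horizontal distance between W3 and fill_line below 0.008 m and z of W3 in the frame of fill_line between -0.018 and -0.008 m and angle between the z axis of W3 and the z axis of fill_line, either way round below 0.15 rad and linear speed of W3 below 0.05 m/s) or (horizontal distance between T1 and fill_line below 0.008 m and z of T1 in the frame of fill_line between -0.0115 and -0.0015 m and angle between the z axis of T1 and the z axis of fill_line, either way round below 0.15 rad and linear speed of T1 below 0.05 m/s) or (horizontal distance between T2 and fill_line below 0.008 m and z of T2 in the frame of fill_line between -0.0115 and -0.0015 m and angle between the z axis of T2 and the z axis of fill_line, either way round below 0.15 rad and linear speed of T2 below 0.05 m/s) or (horizontal distance between T3 and fill_line below 0.008 m and z of T3 in the frame of fill_line between -0.0115 and -0.0015 m and angle between the z axis of T3 and the z axis of fill_line, either way round below 0.15 rad and linear speed of T3 below 0.05 m/s) or (horizontal distance between T4 and fill_line below 0.008 m and z of T4 in the frame of fill_line between -0.0115 and -0.0015 m and angle between the z axis of T4 and the z axis of fill_line, either way round below 0.15 rad and linear speed of T4 below 0.05 m/s) or (horizontal distance between T5 and fill_line below 0.008 m and z of T5 in the frame of fill_line between -0.0115 and -0.0015 m and angle between the z axis of T5 and the z axis of fill_line, either way round below 0.15 rad and linear speed of T5 below 0.05 m/s)) and not (horizontal distance between W1 and fill_line below 0.04 m and z of W1 in the frame of fill_line above -0.008 m) and not (horizontal distance between W2 and fill_line below 0.04 m and z of W2 in the frame of fill_line above -0.008 m) and not (horizontal distance between W3 and fill_line below 0.04 m and z of W3 in the frame of fill_line above -0.008 m) and not (horizontal distance between T1 and fill_line below 0.04 m and z of T1 in the frame of fill_line above -0.0015 m) and not (horizontal distance between T2 and fill_line below 0.04 m and z of T2 in the frame of fill_line above -0.0015 m) and not (horizontal distance between T3 and fill_line below 0.04 m and z of T3 in the frame of fill_line above -0.0015 m) and not (horizontal distance between T4 and fill_line below 0.04 m and z of T4 in the frame of fill_line above -0.0015 m) and not (horizontal distance between T5 and fill_line below 0.04 m and z of T5 in the frame of fill_line above -0.0015 m) and velocity of joint lid between -0.05 and 0.05 rad/s and value of joint dial above 3.5 rad); the robot touches nothing.
It fails at once if the jar is shifted by more than 25 mm (distance of jar from where it was at the start of the episode above 0.025 m).
It fails at once if the copper cup is shifted by more than 25 mm (distance of copper_cup from where it was at the start of the episode above 0.025 m).
It fails at once if the mortar is shifted by more than 25 mm (distance of mortar from where it was at the start of the episode above 0.025 m).
Of W1, W2, W3 only 1 to 3 are there at a start; the rules pass over those that are not, and their reading is None.
At some moment in a run one of W1, W2, W3, T1, T2, T3, T4, T5 may be knocked a few centimetres aside while the robot is not near it.
Once in a run the grip may slacken for a moment while it holds something.
It also fails if it takes over 210 s, if anything falls off the work surface, if the arm or the gripper's body presses on something with over 40 N, if the wrist force passes 120 N, or if a joint passes its speed limit or range.

### The arm

A 6-joint arm with a two-finger parallel gripper is mounted at the origin on the work surface. World frame = base frame: x ahead of the robot, y to its left, z up, the work surface at z = 0. Lengths are in m, angles in rad, forces in N, time in s.
With the tool pointing down it reaches from about 0.375 to 0.9 m from the base axis. Payload 3.1 kg.
Tool frame: the origin (TCP) lies at the very end of the fingers, on their centre line; the grasp point (between the pads) lies 19 mm behind it; z points along the fingers, y is the direction in which the jaws open and shut (so a half turn about z gives the same grasp; the last joint's range is limited). The gripper opens to 85 mm and grips with 20 to 120 N. Pads are 22 mm wide; open, the fingers measure 114 mm over their backs; the gripper's body (76 mm by 85 mm) begins 54 mm behind the grasp point. The pads swing forward as they close: fully open they stand 13 mm farther back than shut.
Start: joints at [-1.476, 0.527, 1.433, -0, 1.181, -0.178], TCP at [0.169, -0.602, 0.197] pointing down, gripper open.
Joint ranges: [-3.08, 3.08], [-0.75, 2.2], [0.22, 2.44], [-1.43, 4.57], [0, 2.65], [-2.85, 2.85]. Speed limits (rad/s): [2.79, 2.79, 3.14, 3.14, 3.14, 3.14].

### API

Orientations are given as a unit quaternion [x, y, z, w].
In Python, from station import manip gives the robot as it stands. The module is installed in compiled form; this text tells all that it offers.
- The arm moves only by the tool send_rows, never from a script. Its argument "commands" is a list of rows, each an object with "delta_pos": the shift along the world's x, y, z in cm, a list of three; "yaw": the turn about the world's z in rad. A call has 1 to 10 rows; each row shifts and turns the pose as measured when the row begins; what a row does not reach is not made up. A row lasts 1/8 s, in which the tool goes at most 62.5 mm and 10.7 degrees, less where a joint would pass 70% of its speed; a pose out of reach is approached as far as the arm can. A call is refused whole if a number of a shift passes 6.25 or a number of a turn 0.188, either way. A call with a gripper value outside its range is refused whole. "grip" is the closure, from -1 (fully open) to 1 (shut), set as the call begins (left out, the last holds). The fingers move at their own pace and stop on an object; "force" is the grip in N (left out, the last holds). Time passes only in rows, so rows that do not move let the fingers close. It gives the time, the measured TCP pose, the force and the opening at its end, in the units of the state.
- manip.sense(): the state, without advancing time (a new reading comes with each control period).
- manip.snapshot(name): name is "side" or "top"; returns the picture (420x560x3 uint8, blue, green, red); there is no depth.
- manip.get_calibration(name): a dict with "fx", "fy", "cx", "cy" (pixels), "world_to_cam" (4x4, takes a point from world to camera coordinates). Camera axes: x right, y down, z forward; pixel columns grow to the right and rows downward; lengths in m; the calibration is good to about 2 mm. A picture is of the moment at which its call begins. get_calibration takes no time and is no camera call.
- manip.sign_off(): hands the job in, once; it reports no verdict.
The state is a dict: "t": time; "q": joint angles; "qd": joint speeds; "tau": joint torques, N m; "tcp_pos": TCP position; "tool_rot": TCP orientation; "force": force on the tool from outside, world axes, zero at the start; "ft_torque": the same for the moment, N m; "finger_gap": opening from 0.0 (shut) to 1.0 (fully open).
Only numpy, scipy, OpenCV 4.12 (cv2) and the standard library are available. Lean on these libraries where they do the work, as an engineer would, in place of code of your own. Each camera call takes 0.05 s, during which the arm holds its last target. There are 200 camera calls.

## Working session

There is one attempt and no reset: what is moved stays moved. The work goes in short steps, Python scripts to look and compute and a tool call to move; the robot and the scene stay as the last step left them, time stands still between calls to the robot, and variables do not carry over. Pictures are saved under pics/ and viewed, about 12 in all and at most 16, crops included, and the job is handed in when it is done.

Besides the shell and the picture viewer there is one more tool, called after "Request:" as name(argument=value, ...), one argument or row to a line, values as JSON. send_rows: Moves the arm, as the interface text tells. Its arguments: {"type":"object","properties":{"commands":{"type":"array","items":{"type":"object","properties":{"delta_pos":{"type":"array","items":{"type":"number"}},"yaw":{"type":"number"}}}},"grip":{"type":"number"},"force":{"type":"number"}},"required":["commands"]}

```bash
mkdir -p pics; cat > h.py <<'E'
import numpy as np, cv2
from station import manip
def cal(n):
    c=manip.get_calibration(n); return c, np.array(c["world_to_cam"])
def ray(n,u,v):
    c,T=cal(n); d=np.array([(u-c["cx"])/c["fx"],(v-c["cy"])/c["fy"],1.])
    R=T[:3,:3]; return -R.T@T[:3,3], R.T@d
def onz(n,u,v,z):
    o,d=ray(n,u,v); return o+d*(z-o[2])/d[2]
def proj(n,p):
    c,T=cal(n); q=T[:3,:3]@np.asarray(p,float)+T[:3,3]
    return np.array([c["fx"]*q[0]/q[2]+c["cx"], c["fy"]*q[1]/q[2]+c["cy"]])
def tri(obs):
    A=np.zeros((3,3));b=np.zeros(3)
    for n,u,v in obs:
        o,d=ray(n,u,v); d=d/np.linalg.norm(d); M=np.eye(3)-np.outer(d,d); A+=M; b+=M@o
    return np.linalg.solve(A,b)
def snap(n,f):
    im=manip.snapshot(n); cv2.imwrite(f"pics/{f}.png",im); return im
E
python3 - <<'E'
from h import *
for n in("side","top"):
    im=snap(n,n+"0"); c,T=cal(n); print(n,c["fx"],c["fy"],"cam",ray(n,0,0)[0], "axis",T[2,:3])
print({k:np.round(v,3) for k,v in manip.sense().items()})
a=cv2.imread("pics/side0.png");b=cv2.imread("pics/top0.png")
E
```

```text
side 495.10870599515806 495.10870599515806 cam [0.26642166 0.71392634 0.76371876] axis [ 0.31707063 -0.70821313 -0.63079345]
top 530.8705598971197 530.8705598971197 cam [0.33519402 0.0216645  1.42621803] axis [ 0.19013091 -0.01945443 -0.98156598]
{'t': np.float64(0.1), 'q': array([-1.475,  0.528,  1.434,  0.   ,  1.181, -0.179]), 'qd': array([-0.   , -0.002, -0.003, -0.   ,  0.002, -0.   ]), 'tau': array([-0.0000e+00, -4.4331e+01, -1.7859e+01, -0.0000e+00,  4.0000e-03,
       -0.0000e+00]), 'tcp_pos': array([ 0.169, -0.601,  0.196]), 'tool_rot': array([ 0.991,  0.136,  0.   , -0.001]), 'force': array([0.024, 0.056, 0.221]), 'ft_torque': array([0.001, 0.023, 0.017]), 'finger_gap': np.float64(1.005)}
```

View pics/side0.png

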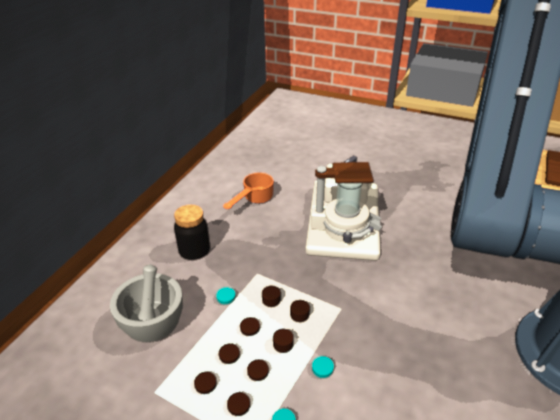

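View pics/top0.png

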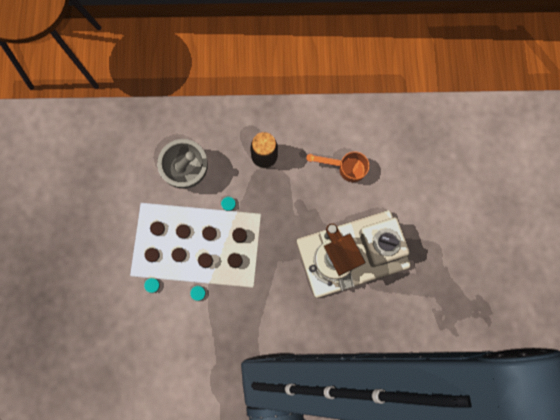

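```bash
cat >> h.py <<'E'
def blobs(im,roi,amin,amax,lo=(0,0,0),hi=(60,60,75),off=0):
    x0,y0,x1,y1=roi; m=np.zeros(im.shape[:2],np.uint8)
    m[y0:y1,x0:x1]=cv2.inRange(im,lo,hi)[y0:y1,x0:x1]
    cs,_=cv2.findContours(m,cv2.RETR_EXTERNAL,cv2.CHAIN_APPROX_NONE); r=[]
    for c in cs:
        a=cv2.contourArea(c)
        if amin<a<amax:
            M=cv2.moments(c); r.append((M["m10"]/a,M["m01"]/a,a,cv2.boundingRect(c)))
    return r
def tablets(s,t):
    S=blobs(s,(160,275,345,420),60,500); T=blobs(t,(128,200,265,290),50,400)
    out=[]
    for u,v,a,bb in T:
        # match to nearest side blob on epipolar: minimal gap at plausible z
        best=min(S,key=lambda q:np.linalg.norm(proj("side",onz("top",u,v,.009))-q[:2])) if S else None
        p=tri([("top",u,v),("side",best[0],best[1])]); e=np.linalg.norm(proj("top",p)-[u,v])
        out.append((p,a,best[2],e))
    return out,S,T
E
python3 - <<'E'
from h import *
s=cv2.imread("pics/side0.png");t=cv2.imread("pics/top0.png")
o,S,T=tablets(s,t); print(len(S),len(T))
for p,a,b,e in o: print(np.round(p*1000,1),a,b,round(e,2))
a=cv2.resize(t[195:310,285:430],None,fx=5,fy=5,interpolation=cv2.INTER_CUBIC)
cv2.imwrite("pics/ct.png",a)
a=cv2.resize(s[150:265,295:395],None,fx=5,fy=5,interpolation=cv2.INTER_CUBIC)
cv2.imwrite("pics/cs.png",a)
E
```

```text
8 8
[498.  110.4  11.1] 128.5 294.5 0.43
[499.8 189.3  10.9] 124.5 330.5 0.47
[517.5 261.    3.8] 112.0 280.5 0.53
[518.7 332.9   4.3] 113.5 351.5 0.5
[565.5  97.4  11.2] 131.5 266.5 0.45
[574.1 179.7   4.2] 113.0 215.5 0.59
[580.8 250.4   4.2] 112.0 257.0 0.6
[590.2 320.2   4.9] 112.0 307.5 0.56
```

View pics/ct.png

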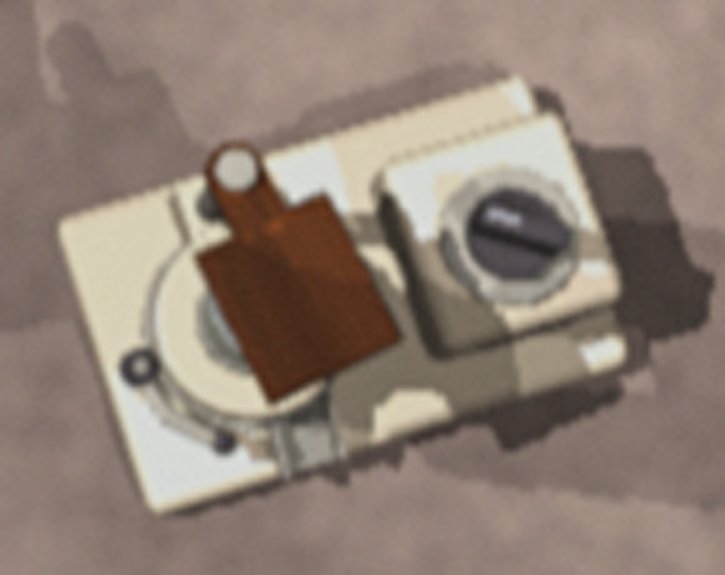

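View pics/cs.png

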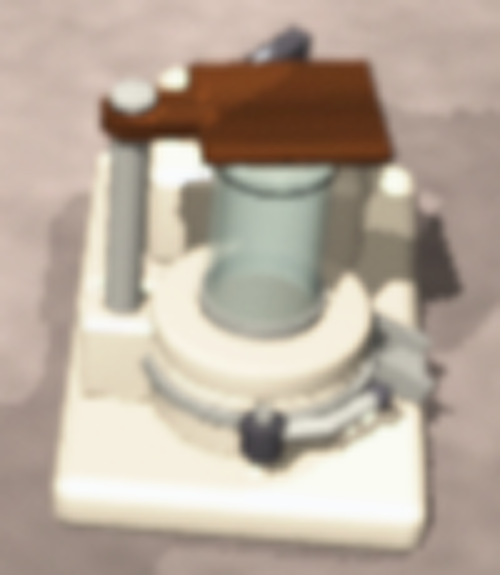

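```bash
python3 - <<'E'
from h import *
ct=lambda x,y:("top",285+x/5-.4,195+y/5-.4); cs=lambda x,y:("side",295+x/5-.4,150+y/5-.4)
P=lambda n,p:print(n,np.round(p*1000,1))
pin=tri([ct(237,170),cs(133,95)]);P("pin",pin); pinz=onz(*ct(237,170),.188);P("pinz",pinz);P("pinz side",onz(*cs(133,95),.188))
C=[tri([ct(272,400),cs(390,152)]),tri([ct(400,335),cs(370,62)]),tri([ct(198,258),cs(208,158)]),tri([ct(325,193),cs(190,65)])]
for c in C:P("lidc",c)
Cz=[onz(*ct(*q),.181) for q in((272,400),(400,335),(198,258),(325,193))]
for c in Cz:P("lidc z",c)
e=(Cz[0]+Cz[1])/2; d=e-pinz; P("len",np.linalg.norm(d[:2])); la=np.arctan2(d[1],d[0]);print("lid dir",la)
e=Cz[0]+Cz[1]-Cz[2]-Cz[3];print("lid dir2",np.arctan2(e[1],e[0]))
q=[onz(*ct(*a),.028) for a in((62,222),(152,510),(520,80),(622,360))]
for c in q:P("plinth",c)
for i,j in((0,1),(0,2),(1,3),(2,3)):
    d=q[j]-q[i];print(i,j,np.linalg.norm(d),np.arctan2(d[1],d[0]))
h=[onz(*ct(*a),.113) for a in((382,178),(553,118),(440,350),(618,300))]
for c in h:P("hous",c)
P("bar top centre",onz(*ct(520,238),.129)); 
b=[onz(*ct(*a),.129) for a in((478,222),(565,250))];d=b[1]-b[0];P("bar",d);print(np.arctan2(d[1],d[0]))
P("dial disc",onz(*ct(512,240),.095))
E
```

```text
pin [ 548.5 -131.7  184.7]
pinz [ 546.6 -131.5  188. ]
pinz side [ 548.3 -126.8  188. ]
lidc [ 439.4 -144.6  176.1]
lidc [ 467.2 -206.7  177.6]
lidc [ 508.  -112.5  175.2]
lidc [ 537.5 -174.2  177.5]
lidc z [ 438.1 -144.1  181. ]
lidc z [ 467.3 -206.   181. ]
lidc z [ 505.9 -112.1  181. ]
lidc z [ 535.8 -173.9  181. ]
len 103.5
lid dir -2.707618784594713
lid dir2 -2.701926033885916
plinth [547.8 -56.7  28. ]
plinth [394.8 -99.1  28. ]
plinth [ 620.  -306.5   28. ]
plinth [ 467.7 -351.    28. ]
0 1 0.15872524828447307 -2.8712068861605764
0 2 0.25997013116005485 -1.2891785266854545
1 3 0.2622307987528593 -1.2890608052364618
2 3 0.1586850855436553 -2.8569632484108114
hous [ 553.8 -213.7  113. ]
hous [ 582.8 -302.   113. ]
hous [ 466.6 -237.9  113. ]
hous [ 489.7 -328.5  113. ]
bar top centre [ 519.6 -277.7  129. ]
bar [-14.9 -42.3   0. ]
-1.9092745968301412
dial disc [ 523.5 -281.4   95. ]
```

Request:
send_rows(
  commands=[
    {"delta_pos": [4.0, 3.6, 0], "yaw": 0.107},
    {"delta_pos": [4.0, 3.6, 0], "yaw": 0.107},
    {"delta_pos": [4.0, 3.6, 0], "yaw": 0.107},
    {"delta_pos": [4.0, 3.6, 0], "yaw": 0.107},
    {"delta_pos": [4.0, 3.6, 0], "yaw": 0.107},
    {"delta_pos": [4.0, 3.6, 0], "yaw": 0.107},
    {"delta_pos": [4.0, 3.6, 0], "yaw": 0.107},
    {"delta_pos": [4.0, 3.6, 0], "yaw": 0.107},
    {"delta_pos": [3.0, 3.0, 0], "yaw": 0.107},
  ],
  grip=-0.3,
)

```text
t: 1.23
tcp_pos: [0.5244, -0.2738, 0.1918]
tool_rot: [0.808, 0.589, -0.001, -0.003]
force: [-0.0, -0.1, 0.6]
finger_gap: 0.649
```

Request:
send_rows(
  commands=[
    {"delta_pos": [0, -0.5, -2.2], "yaw": -0.03},
    {"delta_pos": [0, 0, -2.2]},
    {"delta_pos": [0, 0, -2.2]},
    {"delta_pos": [0, 0, -1.9]},
    {"delta_pos": [0, 0, 0]},
  ],
)

```text
validation failed for argument at $.co...
```

Request:
send_rows(
  commands=[
    {"delta_pos": [0, 0, 0]},
    {"delta_pos": [0, 0, 0]},
    {"delta_pos": [0, 0, 0]},
    {"delta_pos": [0, 0, 0]},
    {"delta_pos": [0, 0, 0]},
    {"delta_pos": [0, 0, 0]},
  ],
  grip=1,
  force=25,
)

```text
validation failed for argument at $.co...
```

Every row needs a yaw.

Request:
send_rows(
  commands=[
    {"delta_pos": [0, -0.5, -2.2], "yaw": -0.03},
    {"delta_pos": [0, 0, -2.2], "yaw": 0},
    {"delta_pos": [0, 0, -2.2], "yaw": 0},
    {"delta_pos": [0, 0, -1.9], "yaw": 0},
    {"delta_pos": [0, 0, 0], "yaw": 0},
  ],
)

```text
t: 1.85
tcp_pos: [0.5264, -0.2736, 0.1029]
tool_rot: [0.814, 0.58, -0.001, -0.004]
force: [-0.2, -0.2, 0.8]
finger_gap: 0.648
```

Request:
send_rows(
  commands=[
    {"delta_pos": [0, 0, 0], "yaw": 0},
    {"delta_pos": [0, 0, 0], "yaw": 0},
    {"delta_pos": [0, 0, 0], "yaw": 0},
    {"delta_pos": [0, 0, 0], "yaw": 0},
    {"delta_pos": [0, 0, 0], "yaw": 0},
  ],
  grip=1,
  force=25,
)

```text
t: 2.48
tcp_pos: [0.5279, -0.2749, 0.1058]
tool_rot: [0.814, 0.58, -0.0, -0.002]
force: [0.3, -0.9, 0.3]
finger_gap: 0.002
```

```bash
python3 - <<'E'
from h import *
s=snap("side","s1");t=snap("top","t1")
a=cv2.resize(t[195:295,285:435],(750,500),interpolation=cv2.INTER_CUBIC)
b=cv2.resize(s[130:230,305:405],(500,500),interpolation=cv2.INTER_CUBIC)
b=cv2.resize(b,(300,300));a=cv2.resize(a,(500,333));o=np.zeros((340,800,3),np.uint8);o[:333,:500]=a;o[:300,500:]=b
cv2.imwrite("pics/c1.png",o); print(manip.sense()["q"],manip.sense()["ft_torque"], manip.sense()["force"])
E
```

```text
[-6.67939579e-01  6.04457573e-01  1.58886889e+00  4.79809140e-04
  9.51827177e-01 -3.35507153e-01] [ 0.01811802 -0.07697643 -0.03913166] [ 0.81448347  0.13112666 -0.13290217]
```

View pics/c1.png

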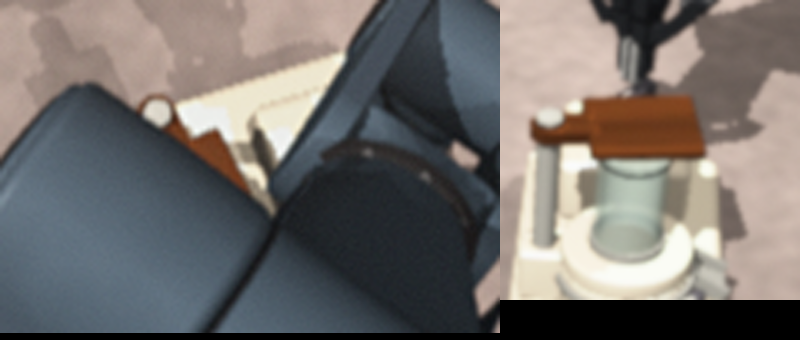

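```bash
python3 - <<'E'
from h import *
for z in(.097,.129): print(z,proj("side",[.5235,-.280,z]),proj("top",[.5235,-.280,z]))
p=manip.sense()["tcp_pos"];print("tcp",proj("side",p),proj("top",p))
print("side tri: glint", tri([("top",285+505/5-.4,195+213/5-.4),("side",295+280/5-.4,150+45/5-.4)]))
s=cv2.imread("pics/side0.png");s1=cv2.imread("pics/s1.png");t=cv2.imread("pics/top0.png")
f=lambda i:cv2.resize(i,(400,400),interpolation=cv2.INTER_CUBIC)
cv2.imwrite("pics/c2.png",np.hstack([f(s[140:180,330:370]),f(t[220:260,365:405])]))
E
```

```text
0.097 [350.88457676 170.38236053] [386.62486612 242.51164217]
0.129 [351.92338942 159.15227573] [389.42950735 240.63778082]
tcp [348.79457764 168.08139826] [385.23929237 240.3455956 ]
side tri: glint [ 0.527791   -0.26999564  0.13607435]
```

View pics/c2.png

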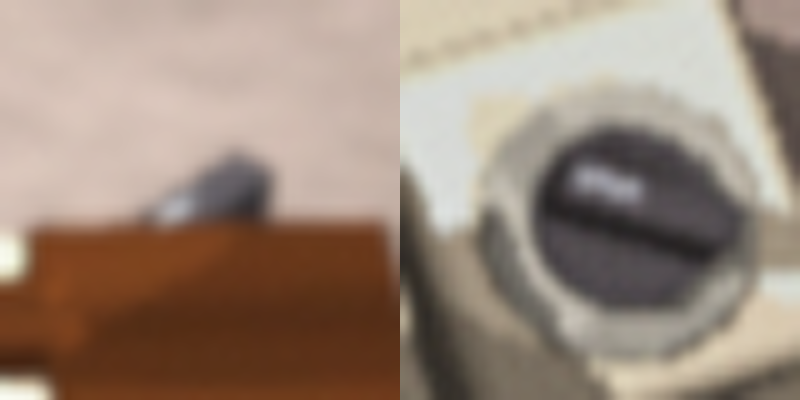

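```bash
python3 - <<'E'
from h import *
s1=cv2.imread("pics/s1.png");t=cv2.imread("pics/t1.png")
f=lambda i:cv2.resize(i,(400,400),interpolation=cv2.INTER_CUBIC)
cv2.imwrite("pics/c3.png",np.hstack([f(s1[110:180,320:390])]))
E
```

```text
(no output)
```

View pics/c3.png

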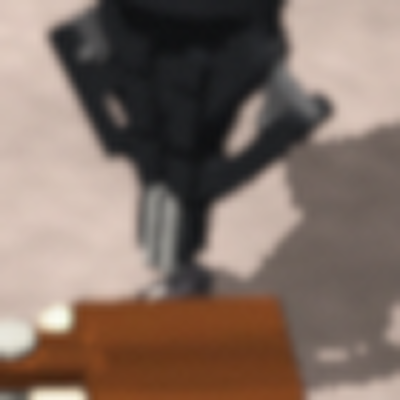

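```bash
python3 - <<'E'
from h import *
for sg in(1,-1):
    e=[.5235+sg*.0077,-.280+sg*.0217,.129];print(proj("side",e),proj("top",e))
print(tri([("side",353.7,155.8),("top",399.1,241.6)]))
for z in (.1058,.125,.14): print(z,proj("side",[.5279,-.2749,z]))
E
```

```text
[346.05702523 163.00039146] [380.51800071 237.74688762]
[357.66323071 155.3871543 ] [398.35514624 243.53325853]
[ 0.52376383 -0.30479966  0.12367407]
0.1058 [348.78659137 168.01265754]
0.125 [349.3882956  161.25215041]
0.14 [349.86699572 155.87366812]
```

Request:
send_rows(
  commands=[
    {"delta_pos": [0, 0, 2], "yaw": 0},
    {"delta_pos": [0, 0, 3], "yaw": 0},
    {"delta_pos": [0, 0, 4], "yaw": 0},
    {"delta_pos": [-5, -3, 0], "yaw": 0},
    {"delta_pos": [-5, -3, 0], "yaw": 0},
    {"delta_pos": [-3, -3, 0], "yaw": 0},
    {"delta_pos": [-3, -3, 0], "yaw": 0},
    {"delta_pos": [0, 0, 0], "yaw": 0},
  ],
  grip=-0.3,
)

```text
t: 3.58
tcp_pos: [0.3638, -0.3978, 0.1987]
tool_rot: [0.814, 0.582, -0.001, -0.0]
force: [0.3, 0.7, 0.2]
finger_gap: 0.654
```

```bash
python3 - <<'E'
from h import *
s1=snap("side","s2");t=snap("top","t2")
f=lambda i:cv2.resize(i,(400,400),interpolation=cv2.INTER_CUBIC)
cv2.imwrite("pics/c4.png",np.hstack([f(s1[110:180,320:390]),f(t[210:270,355:415])]))
E
```

```text
(no output)
```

View pics/c4.png

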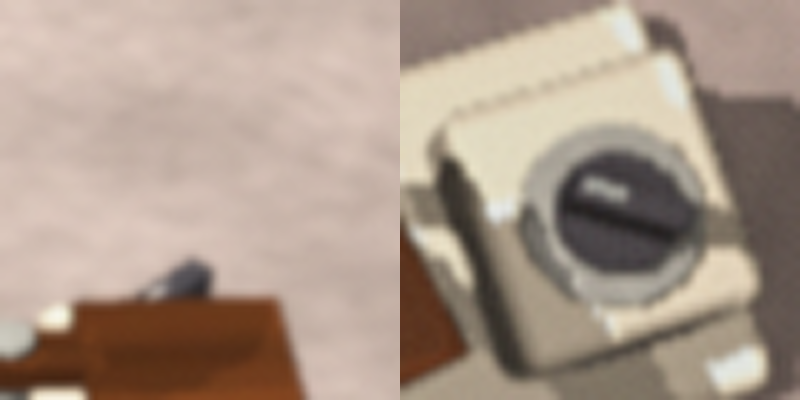

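```bash
python3 - <<'E'
from h import *
s=cv2.imread("pics/s2.png");p=manip.sense()["tcp_pos"]
u,v=proj("side",p);print(u,v)
for z in(.02,.04):print(proj("side",p+[0,0,z]))
y0,x0=int(v)-50,int(u)-40
x0=min(x0,560-80)
cv2.circle(s,(int(round(u)),int(round(v))),1,(0,0,255),-1)
cv2.imwrite("pics/c5.png",cv2.resize(s[y0:y0+80,x0:x0+80],(560,560),interpolation=cv2.INTER_NEAREST));print(x0,y0)
E
```

```text
433.0093694734677 123.70556156789566
[434.56485453 116.02982433]
[436.15451504 108.18544401]
393 73
```

View pics/c5.png

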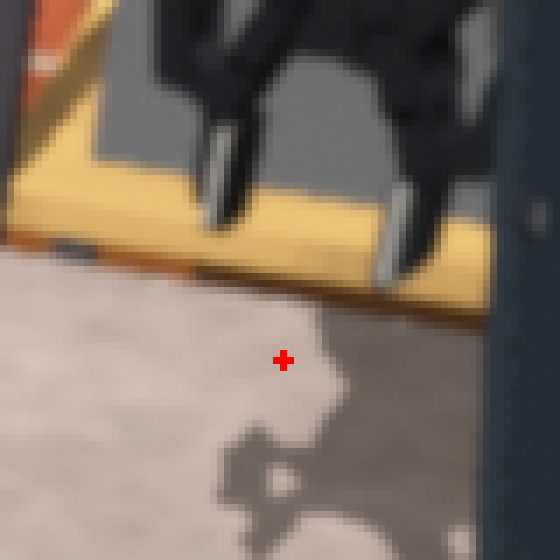

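Request:
send_rows(
  commands=[
    {"delta_pos": [4, 3, 0], "yaw": 0},
    {"delta_pos": [4, 3, 0], "yaw": 0},
    {"delta_pos": [4, 3, 0], "yaw": 0},
    {"delta_pos": [4, 2.5, 0], "yaw": 0},
    {"delta_pos": [0, 0, 0], "yaw": 0},
  ],
)

```text
t: 4.3
tcp_pos: [0.533, -0.271, 0.1983]
tool_rot: [0.811, 0.585, 0.001, -0.001]
force: [-1.0, -0.5, -0.5]
finger_gap: 0.644
```

Request:
send_rows(
  commands=[
    {"delta_pos": [-0.7, -1.0, -2.0], "yaw": 0},
    {"delta_pos": [0, 0, -3], "yaw": 0},
    {"delta_pos": [0, 0, -3], "yaw": 0},
    {"delta_pos": [0, 0, -3], "yaw": 0},
    {"delta_pos": [0, 0, -1], "yaw": 0},
    {"delta_pos": [0, 0, 0], "yaw": 0},
  ],
)

```text
t: 5.05
tcp_pos: [0.5255, -0.2769, 0.076]
tool_rot: [0.809, 0.588, -0.0, -0.001]
force: [-0.9, 0.6, -0.1]
finger_gap: 0.65
```

Request:
send_rows(
  commands=[
    {"delta_pos": [0, -0.3, 0], "yaw": 0},
    {"delta_pos": [0, 0, 0], "yaw": 0},
    {"delta_pos": [0, 0, 0], "yaw": 0},
    {"delta_pos": [0, 0, 0], "yaw": 0},
    {"delta_pos": [0, 0, 0], "yaw": 0},
    {"delta_pos": [0, 0, 0], "yaw": 0},
  ],
  grip=1,
  force=25,
)

```text
t: 5.8
tcp_pos: [0.5272, -0.2812, 0.0786]
tool_rot: [0.809, 0.588, 0.001, 0.001]
force: [1.1, -0.1, -2.9]
finger_gap: 0.153
```

Request:
send_rows(
  commands=[
    {"delta_pos": [0, 0, 0], "yaw": -0.14},
    {"delta_pos": [0, 0, 0], "yaw": -0.14},
    {"delta_pos": [0, 0, 0], "yaw": -0.14},
    {"delta_pos": [0, 0, 0], "yaw": -0.14},
    {"delta_pos": [0, 0, 0], "yaw": -0.14},
    {"delta_pos": [0, 0, 0], "yaw": -0.14},
    {"delta_pos": [0, 0, 0], "yaw": -0.14},
    {"delta_pos": [0, 0, 0], "yaw": -0.14},
  ],
)

```text
t: 6.8
tcp_pos: [0.5259, -0.2796, 0.0786]
tool_rot: [0.999, 0.051, -0.001, -0.001]
force: [1.2, 0.2, -1.9]
finger_gap: 0.155
```

```bash
cat >> h.py <<'E'
def st():
    m=manip.sense(); r=m["tool_rot"]
    print("t",round(float(m["t"]),2),"tcp",np.round(m["tcp_pos"],4),"psi",round(float(2*np.arctan2(r[1],r[0])),3),"F",np.round(m["force"],1),"M",np.round(m["ft_torque"],2),"gap",round(float(m["finger_gap"]),3),"q6",round(float(m["q"][5]),3))
E
python3 -c "
from h import *
st()"
```

```text
t 6.8 tcp [ 0.5259 -0.2796  0.0786] psi 0.102 F [ 1.2  0.2 -1.9] M [ 0.07 -0.15 -0.01] gap 0.155 q6 0.792
```

Request:
send_rows(
  commands=[
    {"delta_pos": [0, 0, 0], "yaw": -0.12},
    {"delta_pos": [0, 0, 0], "yaw": -0.12},
    {"delta_pos": [0, 0, 0], "yaw": -0.12},
    {"delta_pos": [0, 0, 0], "yaw": -0.12},
    {"delta_pos": [0, 0, 0], "yaw": -0.12},
  ],
)

```text
t: 7.42
tcp_pos: [0.524, -0.2791, 0.0792]
tool_rot: [0.97, -0.241, -0.003, 0.002]
force: [4.2, 2.4, -4.0]
finger_gap: 0.158
```

```bash
python3 -c "
from h import *
st()"
```

```text
t 7.42 tcp [ 0.524  -0.2791  0.0792] psi -0.487 F [ 4.2  2.4 -4. ] M [ 0.5  -0.69  4.37] gap 0.158 q6 1.39
```

Request:
send_rows(
  commands=[
    {"delta_pos": [0, 0, 0], "yaw": -0.04},
    {"delta_pos": [0, 0, 0], "yaw": 0},
  ],
)

```text
t: 7.68
tcp_pos: [0.5239, -0.2792, 0.0792]
tool_rot: [0.969, -0.247, -0.005, 0.006]
force: [2.1, -0.2, -2.5]
finger_gap: 0.158
```

```bash
python3 -c "
from h import *
st()"
```

```text
t 7.67 tcp [ 0.5239 -0.2792  0.0792] psi -0.499 F [ 2.1 -0.2 -2.5] M [ 0.22 -0.27  4.4 ] gap 0.158 q6 1.411
```

Request:
send_rows(
  commands=[
    {"delta_pos": [0, 0, 0], "yaw": 0},
    {"delta_pos": [0, 0, 0], "yaw": 0},
    {"delta_pos": [0, 0, 0], "yaw": 0},
    {"delta_pos": [0, 0, 3], "yaw": 0},
    {"delta_pos": [0, 0, 4], "yaw": 0},
    {"delta_pos": [0, 0, 4], "yaw": 0},
    {"delta_pos": [0, 0, 3], "yaw": 0},
  ],
  grip=-0.3,
)

```text
t: 8.55
tcp_pos: [0.5226, -0.2783, 0.222]
tool_rot: [0.963, -0.27, -0.004, -0.002]
force: [0.3, -0.0, 0.3]
finger_gap: 0.649
```

Request:
send_rows(
  commands=[
    {"delta_pos": [-2, 3, 0], "yaw": 0.11},
    {"delta_pos": [-2, 3, 0], "yaw": 0.11},
    {"delta_pos": [-2, 3, 0], "yaw": 0.11},
    {"delta_pos": [-2, 3, 0], "yaw": 0.11},
    {"delta_pos": [-1, 3, 0], "yaw": 0.11},
    {"delta_pos": [0, 2, 0], "yaw": 0.11},
    {"delta_pos": [0, 0, 0], "yaw": 0.11},
    {"delta_pos": [0, 0, 0], "yaw": 0},
  ],
  grip=1,
)

```text
t: 9.55
tcp_pos: [0.4324, -0.1055, 0.2295]
tool_rot: [0.994, 0.105, 0.005, -0.005]
force: [-0.6, 0.2, -0.3]
finger_gap: -0.0
```

```bash
python3 - <<'E'
from h import *
st()
s=snap("side","s3");p=manip.sense()["tcp_pos"]
u,v=proj("side",p);print(u,v);print(proj("side",p+[0,0,.032]))
t=snap("top","t3")
x0,y0=int(u)-50,int(v)-60
a=cv2.resize(s[y0:y0+100,x0:x0+100],(400,400),interpolation=cv2.INTER_CUBIC)
b=cv2.resize(t[195:295,310:410],(400,400),interpolation=cv2.INTER_CUBIC)
print(x0,y0);cv2.imwrite("pics/c6.png",np.hstack([a,b]))
E
```

```text
t 9.55 tcp [ 0.4324 -0.1055  0.2295] psi 0.21 F [-0.6  0.2 -0.3] M [-0.04  0.04  0.01] gap -0.0 q6 0.851
374.0802479784597 168.78453924076132
[375.87007433 154.7306214 ]
324 108
```

View pics/c6.png

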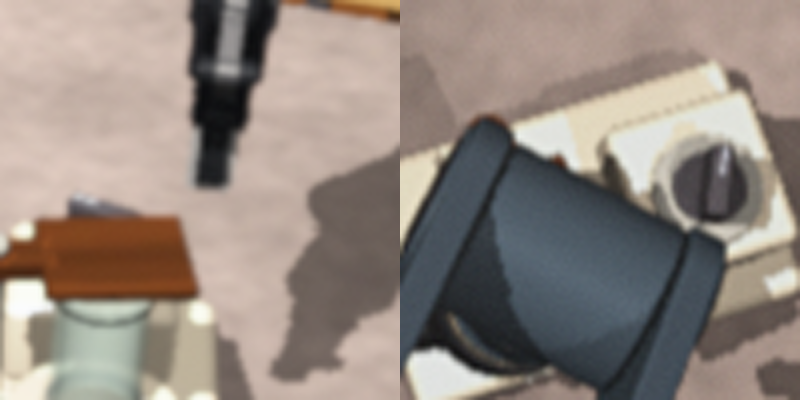

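Request:
send_rows(
  commands=[
    {"delta_pos": [0, 0, -3], "yaw": 0},
    {"delta_pos": [0, 0, -3], "yaw": 0},
    {"delta_pos": [0, 0, -2.6], "yaw": 0},
    {"delta_pos": [0, 0, 0], "yaw": 0},
  ],
)

```text
t: 10.15
tcp_pos: [0.4344, -0.1081, 0.1424]
tool_rot: [0.995, 0.098, 0.008, -0.004]
force: [0.2, 1.3, 0.5]
finger_gap: 0.002
```

Request:
send_rows(
  commands=[
    {"delta_pos": [1.5, -1.5, 0], "yaw": 0.02},
    {"delta_pos": [0.3, -1.7, 0], "yaw": 0.02},
    {"delta_pos": [0.5, -1.7, 0], "yaw": 0.02},
    {"delta_pos": [0.8, -1.7, 0], "yaw": 0},
    {"delta_pos": [0.9, -1.7, 0], "yaw": 0},
    {"delta_pos": [0, 0, 0], "yaw": 0},
  ],
)

```text
t: 10.9
tcp_pos: [0.4777, -0.1953, 0.147]
tool_rot: [0.992, 0.124, 0.01, -0.004]
force: [0.0, 0.9, 0.7]
finger_gap: -0.002
```

```bash
python3 - <<'E'
from h import *
st()
E
```

```text
t 10.9 tcp [ 0.4777 -0.1953  0.147 ] psi 0.249 F [0.  0.9 0.7] M [-0.02 -0.01 -0.08] gap -0.002 q6 0.691
```

Request:
send_rows(
  commands=[
    {"delta_pos": [0, 0, -0.6], "yaw": 0},
    {"delta_pos": [0, 0, 0], "yaw": 0},
  ],
)

```text
t: 11.15
tcp_pos: [0.4827, -0.1995, 0.1465]
tool_rot: [0.992, 0.124, 0.015, 0.002]
force: [-0.4, 0.0, -0.6]
finger_gap: -0.001
```

Request:
send_rows(
  commands=[
    {"delta_pos": [1.2, -1.2, -0.1], "yaw": 0},
    {"delta_pos": [1.4, -0.9, -0.1], "yaw": 0},
    {"delta_pos": [1.5, -0.7, -0.1], "yaw": 0},
    {"delta_pos": [1.5, -0.4, -0.1], "yaw": 0},
    {"delta_pos": [0, 0, 0], "yaw": 0},
  ],
)

```text
t: 11.78
tcp_pos: [0.5407, -0.2274, 0.1463]
tool_rot: [0.992, 0.124, 0.017, 0.0]
force: [0.5, -1.1, 0.7]
finger_gap: -0.002
```

```bash
python3 - <<'E'
from h import *
st()
s=snap("side","s4");t=snap("top","t4")
a=cv2.resize(s[130:230,290:390],(400,400),interpolation=cv2.INTER_CUBIC)
b=cv2.resize(t[195:295,310:410],(400,400),interpolation=cv2.INTER_CUBIC)
cv2.imwrite("pics/c7.png",np.hstack([a,b]))
E
```

```text
t 11.78 tcp [ 0.5407 -0.2274  0.1463] psi 0.249 F [ 0.5 -1.1  0.7] M [-0.07 -0.07 -0.07] gap -0.002 q6 0.706
```

View pics/c7.png

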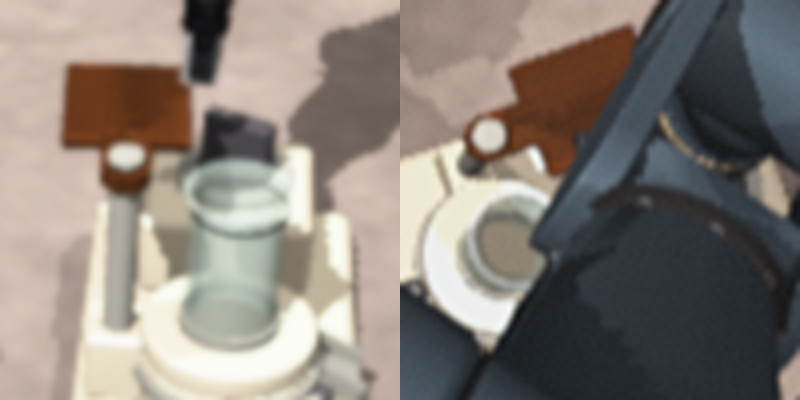

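Request:
send_rows(
  commands=[
    {"delta_pos": [0, 0, 3], "yaw": 0},
    {"delta_pos": [0, 0, 3], "yaw": 0},
    {"delta_pos": [-0.6, 4.5, 0], "yaw": 0},
    {"delta_pos": [-0.6, 5.5, 0], "yaw": 0},
    {"delta_pos": [-0.6, 5.5, 0], "yaw": 0},
    {"delta_pos": [-0.6, 5.5, 0], "yaw": 0},
    {"delta_pos": [-0.6, 5.5, 0], "yaw": 0},
    {"delta_pos": [-0.6, 4.5, 0], "yaw": 0},
    {"delta_pos": [0, 1, 0], "yaw": 0},
    {"delta_pos": [0, 0, 0], "yaw": 0},
  ],
  grip=-0.3,
)

```text
t: 13.12
tcp_pos: [0.4898, 0.1023, 0.2023]
tool_rot: [0.992, 0.122, 0.009, -0.002]
force: [-0.7, -0.5, -1.1]
finger_gap: 0.655
```

```bash
python3 - <<'E'
from h import *
st()
s=snap("side","s5");t=snap("top","t5")
o,S,T=tablets(s,t); print(len(S),len(T))
for q in S: print("S",np.round(q[:3],1),q[3])
for q in T: print("T",np.round(q[:3],1),q[3])
print("S0",[np.round(q[:3],1) for q in blobs(cv2.imread("pics/side0.png"),(160,275,345,420),60,500)])
# tube: mouth from side
P=tri([("side",349.5-.4,177.75-.4),("top",336.2,255)]);print("mouth",P, onz("side",349.1,177.4,.168))
# gripper tip midpoint expectation
p=manip.sense()["tcp_pos"];print(proj("side",p+[0,0,.036]),proj("side",p))
E
```

```text
t 13.12 tcp [0.4898 0.1023 0.2023] psi 0.245 F [-0.7 -0.5 -1.1] M [-0.01 -0.   -0.04] gap 0.655 q6 1.299
9 1
S [238.4 403.7 354.5] (228, 393, 22, 22)
S [205.1 382.4 316. ] (195, 373, 21, 20)
S [257.7 369.8 291. ] (248, 360, 20, 20)
S [229.  353.4 264.5] (220, 345, 20, 18)
S [282.9 340.4 332.5] (274, 330, 19, 22)
S [249.6 326.3 222.5] (241, 318, 19, 17)
S [299.5 310.5 284. ] (291, 301, 18, 20)
S [173.3 321.4 222. ] (161, 301, 22, 37)
S [271. 296. 255.] (263, 287, 17, 19)
T [256.9 237.2 126. ] (254, 213, 9, 48)
S0 [array([238.4, 403.7, 351.5]), array([205.1, 382.4, 307.5]), array([257.7, 369.9, 280.5]), array([229. , 353.5, 257. ]), array([283. , 340.3, 330.5]), array([249.5, 326.4, 215.5]), array([299.8, 310.5, 294.5]), array([271.3, 295.9, 266.5])]
mouth [ 0.48756728 -0.14030331  0.17261548] [ 0.49148341 -0.14666195  0.168     ]
[308.49968219 219.13781798] [308.00688798 235.28952393]
```

Request:
send_rows(
  commands=[
    {"delta_pos": [0.8, 0.8, -3], "yaw": 0},
    {"delta_pos": [0, 0, -4], "yaw": 0},
    {"delta_pos": [0, 0, -4], "yaw": 0},
    {"delta_pos": [0, 0, -4], "yaw": 0},
    {"delta_pos": [0, 0, 0], "yaw": 0},
  ],
)

```text
t: 13.85
tcp_pos: [0.5032, 0.101, 0.0495]
tool_rot: [0.993, 0.115, 0.012, -0.001]
force: [0.5, 0.3, 0.3]
finger_gap: 0.655
```

```bash
python3 - <<'E'
from h import *
st()
E
```

```text
t 13.85 tcp [0.5032 0.101  0.0495] psi 0.231 F [0.5 0.3 0.3] M [ 0.   -0.04 -0.03] gap 0.655 q6 1.31
```

Request:
send_rows(
  commands=[
    {"delta_pos": [-0.5, 0.9, -1], "yaw": 0.02},
    {"delta_pos": [0, 0, -1], "yaw": 0},
    {"delta_pos": [0, 0, 0], "yaw": 0},
  ],
)

```text
t: 14.22
tcp_pos: [0.501, 0.1092, 0.0315]
tool_rot: [0.992, 0.125, 0.015, -0.0]
force: [-0.5, -0.2, -0.4]
finger_gap: 0.649
```

```bash
python3 - <<'E'
from h import *
st();st()
E
```

```text
t 14.22 tcp [0.501  0.1092 0.0315] psi 0.25 F [-0.5 -0.2 -0.4] M [0.01 0.07 0.04] gap 0.649 q6 1.307
t 14.22 tcp [0.501  0.1092 0.0315] psi 0.25 F [-0.5 -0.2 -0.4] M [0.01 0.07 0.04] gap 0.649 q6 1.307
```

Request:
send_rows(
  commands=[
    {"delta_pos": [-0.3, 0.1, -2], "yaw": 0},
    {"delta_pos": [0, 0, -1.8], "yaw": 0},
    {"delta_pos": [0, 0, -1.2], "yaw": 0},
    {"delta_pos": [0, 0, 0], "yaw": 0},
  ],
)

```text
t: 14.72
tcp_pos: [0.5016, 0.1107, -0.0165]
tool_rot: [0.992, 0.125, 0.02, 0.0]
force: [0.3, -0.8, 0.2]
finger_gap: 0.652
```

Request:
send_rows(
  commands=[
    {"delta_pos": [0, 0, 0], "yaw": 0},
    {"delta_pos": [0, 0, 0], "yaw": 0},
    {"delta_pos": [0, 0, 0], "yaw": 0},
    {"delta_pos": [0, 0, 0], "yaw": 0},
  ],
  grip=1,
  force=30,
)

```text
t: 15.22
tcp_pos: [0.503, 0.1108, -0.0147]
tool_rot: [0.992, 0.126, 0.021, 0.0]
force: [-0.4, -0.4, 0.0]
finger_gap: 0.446
```

```bash
python3 - <<'E'
from h import *
st()
E
```

```text
t 15.22 tcp [ 0.503   0.1108 -0.0147] psi 0.252 F [-0.4 -0.4  0. ] M [-0.    0.04 -0.02] gap 0.446 q6 1.307
```

Request:
send_rows(
  commands=[
    {"delta_pos": [0, 0, 2], "yaw": 0},
    {"delta_pos": [0, 0, 5], "yaw": 0},
    {"delta_pos": [0, 0, 5], "yaw": 0},
    {"delta_pos": [0, 0, 5], "yaw": 0},
    {"delta_pos": [0, 0, 4], "yaw": 0},
    {"delta_pos": [-0.2, -5, 0], "yaw": 0},
    {"delta_pos": [-0.2, -5, 0], "yaw": 0},
    {"delta_pos": [-0.2, -5, 0], "yaw": 0},
    {"delta_pos": [-0.2, -5, 0], "yaw": 0},
    {"delta_pos": [-0.2, -3.5, 0], "yaw": 0},
  ],
)

```text
t: 16.48
tcp_pos: [0.4906, -0.1282, 0.2033]
tool_rot: [0.991, 0.129, 0.023, 0.001]
force: [0.5, 0.2, -0.3]
finger_gap: 0.447
```

Request:
send_rows(
  commands=[
    {"delta_pos": [0, 0, 0], "yaw": 0},
  ],
)

```text
t: 16.6
tcp_pos: [0.4905, -0.1305, 0.2032]
tool_rot: [0.992, 0.127, 0.023, 0.002]
force: [0.7, 0.1, -0.4]
finger_gap: 0.45
```

Request:
send_rows(
  commands=[
    {"delta_pos": [0.3, -1.6, -2], "yaw": 0},
    {"delta_pos": [0, 0, -1], "yaw": 0},
    {"delta_pos": [0, 0, 0], "yaw": 0},
  ],
)

```text
t: 16.98
tcp_pos: [0.4924, -0.1436, 0.1724]
tool_rot: [0.992, 0.127, 0.023, 0.0]
force: [-0.6, 0.6, -0.1]
finger_gap: 0.443
```

```bash
python3 - <<'E'
from h import *
st()
s=snap("side","s6");p=manip.sense()["tcp_pos"]
print("exp tablet centre",proj("side",p+[0,0,.028]),"bottom",proj("side",p+[0,0,.015]))
a=cv2.resize(s[120:220,300:400],(500,500),interpolation=cv2.INTER_CUBIC)
cv2.imwrite("pics/c8.png",a)
E
```

```text
t 16.98 tcp [ 0.4924 -0.1436  0.1724] psi 0.255 F [-0.6  0.6 -0.1] M [-0.01  0.06  0.02] gap 0.443 q6 0.776
exp tablet centre [349.29717786 164.90299549] bottom [348.82962871 170.13552491]
```

View pics/c8.png

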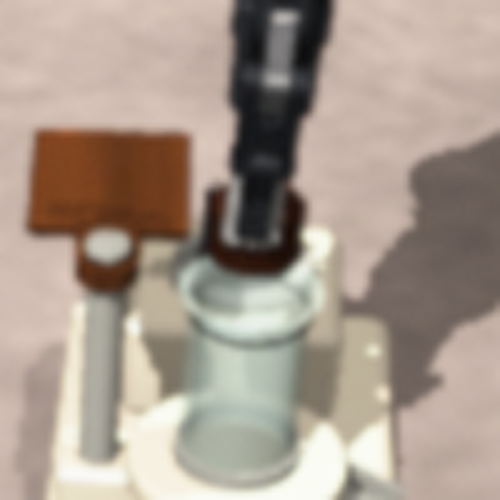

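Request:
send_rows(
  commands=[
    {"delta_pos": [0, -0.35, -1], "yaw": 0},
    {"delta_pos": [0, 0, -0.9], "yaw": 0},
    {"delta_pos": [0, 0, 0], "yaw": 0},
  ],
)

```text
t: 17.4
tcp_pos: [0.4931, -0.1459, 0.1535]
tool_rot: [0.991, 0.128, 0.023, 0.001]
force: [-0.1, 0.4, 0.5]
finger_gap: 0.444
```

Request:
send_rows(
  commands=[
    {"delta_pos": [-0.1, -0.1, -0.7], "yaw": 0},
    {"delta_pos": [0, 0, -0.7], "yaw": 0},
    {"delta_pos": [0, 0, 0], "yaw": 0},
  ],
)

```text
t: 17.77
tcp_pos: [0.4921, -0.1471, 0.1386]
tool_rot: [0.991, 0.128, 0.024, 0.001]
force: [0.4, -0.5, 0.1]
finger_gap: 0.446
```

```bash
python3 - <<'E'
from h import *
st()
E
```

```text
t 17.77 tcp [ 0.4921 -0.1471  0.1386] psi 0.258 F [ 0.4 -0.5  0.1] M [0.01 0.04 0.03] gap 0.446 q6 0.763
```

Request:
send_rows(
  commands=[
    {"delta_pos": [0, 0, 0], "yaw": 0},
    {"delta_pos": [0, 0, 0], "yaw": 0},
    {"delta_pos": [0, 0, 0], "yaw": 0},
    {"delta_pos": [0, 0, 3], "yaw": 0},
    {"delta_pos": [0, 0, 3.5], "yaw": 0},
    {"delta_pos": [0.5, 5, 0], "yaw": 0},
    {"delta_pos": [0.5, 5, 0], "yaw": 0},
    {"delta_pos": [0.5, 5, 0], "yaw": 0},
    {"delta_pos": [0.5, 5, 0], "yaw": 0},
    {"delta_pos": [0.5, 3, 0], "yaw": 0},
  ],
  grip=-0.3,
)

```text
t: 19.02
tcp_pos: [0.5198, 0.0858, 0.2082]
tool_rot: [0.992, 0.125, 0.027, 0.002]
force: [0.1, -0.2, -0.8]
finger_gap: 0.653
```

```bash
python3 - <<'E'
from h import *
st()
s=snap("side","s7");t=snap("top","t7")
S=blobs(s,(160,275,345,420),60,500)
for q in S: print("S",np.round(q[:3],1))
for q in blobs(s,(330,165,380,235),40,1500,hi=(100,100,120)): print("tube",np.round(q[:3],1),q[3])
a=cv2.resize(s[150:240,300:390],(400,400),interpolation=cv2.INTER_CUBIC)
b=cv2.resize(t[215:285,300:370],(400,400),interpolation=cv2.INTER_CUBIC)
cv2.imwrite("pics/c9.png",np.hstack([a,b]))
E
```

```text
t 19.02 tcp [0.5198 0.0858 0.2082] psi 0.25 F [ 0.1 -0.2 -0.8] M [0.01 0.04 0.01] gap 0.653 q6 1.266
S [238.4 403.6 360. ]
S [261.8 382.1 320.5]
S [205.1 382.3 322. ]
S [229.  353.4 268.5]
S [282.9 340.4 333.5]
S [249.6 326.2 230. ]
S [174.  321.9 318. ]
S [271.1 296.  262.5]
tube [341.2 232.2  51. ] (334, 229, 18, 6)
tube [341.3 214.   55. ] (334, 206, 18, 12)
tube [352.3 205.9  62.5] (349, 199, 7, 15)
tube [376.  181.7  89.5] (369, 173, 11, 36)
tube [344.5 167.5 114. ] (330, 165, 29, 9)
```

View pics/c9.png

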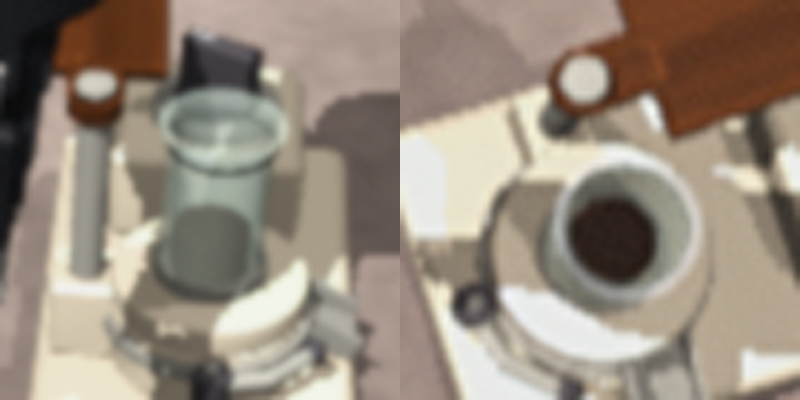

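Request:
send_rows(
  commands=[
    {"delta_pos": [4.4, 1.1, -3], "yaw": 0},
    {"delta_pos": [0, 0, -4], "yaw": 0},
    {"delta_pos": [0, 0, -4], "yaw": 0},
    {"delta_pos": [0, 0, -4], "yaw": 0},
    {"delta_pos": [0, 0, -2], "yaw": 0},
    {"delta_pos": [0, 0, 0], "yaw": 0},
  ],
)

```text
t: 19.88
tcp_pos: [0.5677, 0.0923, 0.0354]
tool_rot: [0.992, 0.126, 0.031, 0.004]
force: [-0.5, -0.8, 0.5]
finger_gap: 0.647
```

Request:
send_rows(
  commands=[
    {"delta_pos": [-0.3, 0.5, -1], "yaw": 0},
    {"delta_pos": [0, 0, -2], "yaw": 0},
    {"delta_pos": [0, 0, -1.8], "yaw": 0},
    {"delta_pos": [0, 0, 0], "yaw": 0},
  ],
)

```text
t: 20.38
tcp_pos: [0.5674, 0.0967, -0.0104]
tool_rot: [0.992, 0.125, 0.034, 0.005]
force: [0.0, -0.6, 0.1]
finger_gap: 0.649
```

Request:
send_rows(
  commands=[
    {"delta_pos": [0, 0, -0.3], "yaw": 0},
    {"delta_pos": [0, 0, 0], "yaw": 0},
    {"delta_pos": [0, 0, 0], "yaw": 0},
    {"delta_pos": [0, 0, 0], "yaw": 0},
    {"delta_pos": [0, 0, 0], "yaw": 0},
  ],
  grip=1,
  force=30,
)

```text
t: 21.0
tcp_pos: [0.5696, 0.0969, -0.0103]
tool_rot: [0.991, 0.125, 0.037, 0.005]
force: [-0.6, 0.1, 0.1]
finger_gap: 0.438
```

Request:
send_rows(
  commands=[
    {"delta_pos": [-0.2, 0, 0], "yaw": 0},
    {"delta_pos": [0, 0, 0], "yaw": 0},
    {"delta_pos": [0, 0, -0.5], "yaw": 0},
    {"delta_pos": [0, 0, -0.4], "yaw": 0},
    {"delta_pos": [0, 0, -0.2], "yaw": 0},
  ],
  grip=-0.3,
)

```text
t: 21.62
tcp_pos: [0.5675, 0.0968, -0.0221]
tool_rot: [0.991, 0.125, 0.037, 0.005]
force: [-0.0, -0.9, -0.4]
finger_gap: 0.65
```

```bash
python3 - <<'E'
from h import *
st()
S=blobs(snap("side","s8"),(160,275,345,420),60,900)
for q in S: print("S",np.round(q[:3],1))
E
```

```text
t 21.62 tcp [ 0.5675  0.0968 -0.0221] psi 0.251 F [-0.  -0.9 -0.4] M [-0.04  0.03  0.03] gap 0.65 q6 1.292
S [238.4 403.7 353.5]
S [205.1 382.4 307.5]
S [261.7 382.2 307.5]
S [228.9 353.5 256. ]
S [282.9 340.5 325. ]
S [249.5 326.1 223.5]
S [174.5 319.9 177. ]
S [272.  291.8 312.5]
```

Request:
send_rows(
  commands=[
    {"delta_pos": [-0.1, 0, 0.2], "yaw": 0},
    {"delta_pos": [0, 0, 0], "yaw": 0},
    {"delta_pos": [0, 0, 0], "yaw": 0},
    {"delta_pos": [0, 0, 0], "yaw": 0},
  ],
  grip=1,
)

```text
t: 22.18
tcp_pos: [0.5662, 0.0968, -0.0202]
tool_rot: [0.991, 0.125, 0.037, 0.005]
force: [0.3, 0.9, -0.6]
finger_gap: 0.451
```

```bash
python3 - <<'E'
from h import *
st()
E
```

```text
t 22.18 tcp [ 0.5662  0.0968 -0.0202] psi 0.251 F [ 0.3  0.9 -0.6] M [-0.02  0.05 -0.02] gap 0.451 q6 1.292
```

Request:
send_rows(
  commands=[
    {"delta_pos": [0, 0, 5], "yaw": 0},
    {"delta_pos": [0, 0, 6], "yaw": 0},
    {"delta_pos": [0, 0, 6], "yaw": 0},
    {"delta_pos": [-1, -1, 5], "yaw": 0},
    {"delta_pos": [-1.7, -5.5, 0], "yaw": 0},
    {"delta_pos": [-1.7, -5.5, 0], "yaw": 0},
    {"delta_pos": [-1.7, -5.5, 0], "yaw": 0},
    {"delta_pos": [-1.7, -5.5, 0], "yaw": 0},
    {"delta_pos": [0, 0, 0], "yaw": 0},
  ],
)

```text
t: 23.3
tcp_pos: [0.4847, -0.1395, 0.207]
tool_rot: [0.991, 0.127, 0.039, 0.007]
force: [0.0, 0.0, 0.0]
finger_gap: 0.445
```

```bash
python3 - <<'E'
from h import *
st(); print(manip.sense()["tool_rot"])
E
```

```text
t 23.3 tcp [ 0.4847 -0.1395  0.207 ] psi 0.254 F [0. 0. 0.] M [-0.01  0.07  0.04] gap 0.445 q6 0.767
[0.99113951 0.12680746 0.03882509 0.0074131 ]
```

Request:
send_rows(
  commands=[
    {"delta_pos": [0.3, -0.7, -2.5], "yaw": 0},
    {"delta_pos": [0, 0, -2], "yaw": 0},
    {"delta_pos": [0, 0, 0], "yaw": 0},
  ],
)

```text
t: 23.68
tcp_pos: [0.4876, -0.1453, 0.1615]
tool_rot: [0.991, 0.126, 0.039, 0.007]
force: [-0.1, 0.6, -0.3]
finger_gap: 0.451
```

Request:
send_rows(
  commands=[
    {"delta_pos": [0.1, -0.2, -1.4], "yaw": 0},
    {"delta_pos": [0, 0, -1.1], "yaw": 0},
    {"delta_pos": [0, 0, 0], "yaw": 0},
  ],
)

```text
t: 24.05
tcp_pos: [0.4896, -0.1463, 0.1361]
tool_rot: [0.991, 0.127, 0.04, 0.007]
force: [-1.1, -0.3, -0.3]
finger_gap: 0.45
```

```bash
python3 - <<'E'
from h import *
st(); print(manip.sense()["tool_rot"])
E
```

```text
t 24.05 tcp [ 0.4896 -0.1463  0.1361] psi 0.256 F [-1.1 -0.3 -0.3] M [-0.12  0.2   0.03] gap 0.45 q6 0.745
[0.99101712 0.12737985 0.04004653 0.00746464]
```

Request:
send_rows(
  commands=[
    {"delta_pos": [-0.1, 0, 0], "yaw": 0},
    {"delta_pos": [0, 0, 0], "yaw": 0},
    {"delta_pos": [0, 0, 3], "yaw": 0},
    {"delta_pos": [0, 0, 4], "yaw": 0},
    {"delta_pos": [0.2, 6, 0], "yaw": 0},
    {"delta_pos": [0.2, 6, 0], "yaw": 0},
    {"delta_pos": [0.2, 6, 0], "yaw": 0},
    {"delta_pos": [0.2, 6, 0], "yaw": 0},
    {"delta_pos": [0.2, 6, 0], "yaw": 0},
    {"delta_pos": [0, 1.5, 0], "yaw": 0},
  ],
  grip=-0.3,
)

```text
t: 25.3
tcp_pos: [0.5034, 0.1742, 0.2141]
tool_rot: [0.991, 0.123, 0.048, 0.01]
force: [0.6, -0.4, -0.2]
finger_gap: 0.651
```

```bash
python3 - <<'E'
from h import *
st(); print(manip.sense()["tool_rot"])
s=snap("side","s9");t=snap("top","t9")
for q in blobs(s,(160,275,345,420),60,900): print("S",np.round(q[:3],1))
for q in blobs(t,(320,230,360,285),10,1000): print("tubetop",np.round(q[:3],1),q[3])
# profile down tube axis in side view
for n in("s5","s7","s9"):
    i=cv2.imread(f"pics/{n}.png"); print(n,[int(i[y,345:351].mean()) for y in range(172,216,2)])
E
```

```text
t 25.3 tcp [0.5034 0.1742 0.2141] psi 0.247 F [ 0.6 -0.4 -0.2] M [ 0.02  0.03 -0.03] gap 0.651 q6 1.472
[0.99114693 0.12322793 0.04845943 0.00971218]
S [238.4 403.6 360. ]
S [261.8 382.1 320.5]
S [205.1 382.4 321. ]
S [229.  353.4 269.5]
S [282.9 340.4 333.5]
S [249.6 326.3 231. ]
S [171.8 323.5 218. ]
tubetop [336.8 256.  154. ] (330, 249, 15, 15)
s5 [160, 139, 130, 165, 171, 176, 216, 196, 137, 177, 185, 185, 187, 185, 178, 170, 170, 156, 156, 156, 155, 137]
s7 [153, 132, 124, 157, 162, 165, 201, 179, 124, 163, 171, 166, 125, 100, 100, 100, 100, 100, 99, 99, 98, 97]
s9 [153, 132, 124, 158, 163, 168, 208, 180, 87, 98, 101, 103, 102, 99, 99, 99, 99, 99, 99, 99, 98, 96]
```

Request:
send_rows(
  commands=[
    {"delta_pos": [-0.1, 1.4, -5], "yaw": 0},
    {"delta_pos": [0, 0, -6], "yaw": 0},
    {"delta_pos": [0, 0, -5], "yaw": 0},
    {"delta_pos": [0, 0, -1], "yaw": 0},
    {"delta_pos": [0, 0, 0], "yaw": 0},
  ],
)

```text
t: 26.02
tcp_pos: [0.508, 0.1793, 0.0438]
tool_rot: [0.991, 0.119, 0.053, 0.011]
force: [1.2, 0.2, 0.7]
finger_gap: 0.65
```

Request:
send_rows(
  commands=[
    {"delta_pos": [-0.6, 1.0, -1.5], "yaw": 0.02},
    {"delta_pos": [0, 0, -1.5], "yaw": 0},
    {"delta_pos": [0, 0, 0], "yaw": 0},
  ],
)

```text
t: 26.4
tcp_pos: [0.5076, 0.1883, 0.0185]
tool_rot: [0.99, 0.128, 0.059, 0.011]
force: [-0.8, -0.2, 0.8]
finger_gap: 0.646
```

Request:
send_rows(
  commands=[
    {"delta_pos": [-0.6, 0.1, -1.7], "yaw": 0},
    {"delta_pos": [-0.2, 0, -1.7], "yaw": 0},
    {"delta_pos": [-0.1, 0, -0.7], "yaw": 0},
  ],
)

```text
t: 26.78
tcp_pos: [0.5034, 0.1891, -0.0192]
tool_rot: [0.99, 0.127, 0.064, 0.011]
force: [-0.4, 0.1, -0.4]
finger_gap: 0.651
```

Request:
send_rows(
  commands=[
    {"delta_pos": [-0.1, 0, -0.2], "yaw": 0},
    {"delta_pos": [0, 0, 0], "yaw": 0},
    {"delta_pos": [0, 0, 0], "yaw": 0},
    {"delta_pos": [0, 0, 0], "yaw": 0},
  ],
  grip=1,
)

```text
t: 27.28
tcp_pos: [0.5044, 0.1891, -0.0193]
tool_rot: [0.99, 0.127, 0.066, 0.011]
force: [1.1, -0.0, 0.1]
finger_gap: 0.452
```

```bash
python3 - <<'E'
from h import *
st(); print(manip.sense()["tool_rot"],manip.sense()["q"],manip.sense()["tau"])
E
```

```text
t 27.27 tcp [ 0.5044  0.1891 -0.0193] psi 0.254 F [ 1.1 -0.   0.1] M [0.02 0.05 0.01] gap 0.452 q6 1.553
[0.98966591 0.12659566 0.06644696 0.01094231] [ 0.16830542  0.74242088  1.89873557 -0.07558098  0.36938201  1.5533466 ] [-4.82137155e-03 -4.10635579e+01 -5.43271869e+00 -4.76552476e-02
 -4.71351296e-01  1.20037939e-04]
```

Request:
send_rows(
  commands=[
    {"delta_pos": [0, 0, 5], "yaw": 0},
    {"delta_pos": [0, 0, 6], "yaw": 0},
    {"delta_pos": [0, 0, 6], "yaw": 0},
    {"delta_pos": [0, -1, 5], "yaw": 0},
    {"delta_pos": [-0.3, -6, 0], "yaw": 0},
    {"delta_pos": [-0.3, -6, 0], "yaw": 0},
    {"delta_pos": [-0.3, -6, 0], "yaw": 0},
    {"delta_pos": [-0.3, -6, 0], "yaw": 0},
    {"delta_pos": [-0.3, -6, 0], "yaw": 0},
    {"delta_pos": [0, 0, 0], "yaw": 0},
  ],
)

```text
t: 28.52
tcp_pos: [0.488, -0.1303, 0.209]
tool_rot: [0.989, 0.129, 0.07, 0.013]
force: [0.1, 0.1, -1.3]
finger_gap: 0.446
```

Request:
send_rows(
  commands=[
    {"delta_pos": [0.4, -1.6, -2.5], "yaw": 0},
    {"delta_pos": [0, 0, -2], "yaw": 0},
    {"delta_pos": [0, 0, 0], "yaw": 0},
  ],
)

```text
t: 28.9
tcp_pos: [0.491, -0.1447, 0.1632]
tool_rot: [0.989, 0.128, 0.069, 0.013]
force: [-0.4, 0.1, 0.2]
finger_gap: 0.449
```

Request:
send_rows(
  commands=[
    {"delta_pos": [0.2, -0.2, -1.4], "yaw": 0},
    {"delta_pos": [0, 0, -1.2], "yaw": 0},
    {"delta_pos": [0, 0, 0], "yaw": 0},
  ],
)

```text
t: 29.28
tcp_pos: [0.4944, -0.146, 0.1373]
tool_rot: [0.989, 0.13, 0.071, 0.014]
force: [-0.5, -1.4, 0.4]
finger_gap: 0.451
```

```bash
python3 - <<'E'
from h import *
st(); print(manip.sense()["tool_rot"])
E
```

```text
t 29.27 tcp [ 0.4944 -0.146   0.1373] psi 0.261 F [-0.5 -1.4  0.4] M [-0.3   0.2  -0.08] gap 0.451 q6 0.688
[0.98891888 0.12987445 0.07058475 0.0137794 ]
```

Request:
send_rows(
  commands=[
    {"delta_pos": [-0.1, -0.1, 0], "yaw": 0},
    {"delta_pos": [0, 0, 0], "yaw": 0},
    {"delta_pos": [0, 0, 3], "yaw": 0},
    {"delta_pos": [0, 0, 4], "yaw": 0},
    {"delta_pos": [5, 0, 0.5], "yaw": 0},
    {"delta_pos": [5, 0, 0], "yaw": 0},
    {"delta_pos": [5, 0, 0], "yaw": 0},
  ],
  grip=-0.3,
)

```text
t: 30.15
tcp_pos: [0.6437, -0.1454, 0.2175]
tool_rot: [0.989, 0.128, 0.071, 0.013]
force: [-0.5, 0.0, 0.1]
finger_gap: 0.655
```

```bash
python3 - <<'E'
from h import *
st(); print(manip.sense()["tool_rot"])
s=snap("side","s10");t=snap("top","t10")
for q in blobs(t,(320,230,360,285),10,1000): print("tubetop",np.round(q[:3],1),q[3])
print([int(s[y,345:351].mean()) for y in range(166,216,2)])
a=cv2.resize(s[140:230,300:390],(400,400),interpolation=cv2.INTER_CUBIC)
b=cv2.resize(t[195:295,310:410],(400,400),interpolation=cv2.INTER_CUBIC)
cv2.imwrite("pics/c10.png",np.hstack([a,b]))
E
```

```text
t 30.15 tcp [ 0.6437 -0.1454  0.2175] psi 0.257 F [-0.5  0.   0.1] M [-0.02  0.03  0.01] gap 0.655 q6 0.871
[0.98915894 0.12800256 0.07080809 0.01288993]
tubetop [356.1 256.5 295. ] (352, 230, 8, 55)
[63, 66, 142, 169, 146, 120, 54, 37, 39, 91, 105, 76, 104, 110, 110, 111, 111, 111, 111, 111, 111, 111, 110, 111, 148]
```

View pics/c10.png

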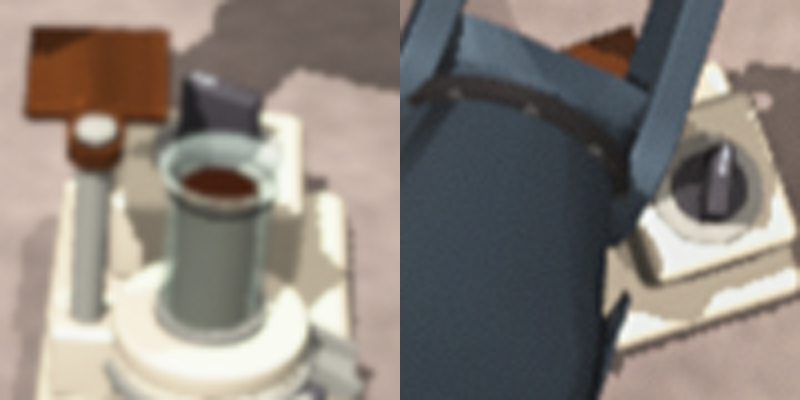

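```bash
python3 - <<'E'
from h import *
print(onz("side",300+220/4.444-.4,140+183/4.444-.4,.158),proj("side",[.489,-.147,.158]))
s=cv2.imread("pics/s10.png")
m=cv2.inRange(s[170:196,335:365],(0,0,0),(70,70,110));print((s[172:192,348]).tolist())
E
```

```text
[ 0.49134444 -0.14874616  0.158     ] [349.90683114 181.44453837]
[[173, 183, 171], [164, 172, 161], [150, 158, 147], [137, 143, 134], [121, 128, 123], [83, 90, 99], [37, 47, 74], [16, 30, 66], [16, 30, 67], [16, 30, 67], [17, 31, 68], [32, 46, 77], [68, 84, 105], [96, 112, 127], [93, 107, 115], [80, 90, 93], [69, 76, 77], [77, 86, 84], [97, 108, 106], [104, 116, 113]]
```

Request:
send_rows(
  commands=[
    {"delta_pos": [0.8, -1.5, 0], "yaw": 0},
    {"delta_pos": [0.3, -0.5, -2], "yaw": 0},
    {"delta_pos": [0, 0, -2.5], "yaw": 0},
    {"delta_pos": [0, 0, -2.3], "yaw": 0},
    {"delta_pos": [0, 0, 0], "yaw": 0},
  ],
  grip=1,
)

```text
t: 30.88
tcp_pos: [0.6527, -0.1634, 0.1426]
tool_rot: [0.989, 0.129, 0.069, 0.011]
force: [-0.4, 0.6, 1.0]
finger_gap: -0.0
```

Request:
send_rows(
  commands=[
    {"delta_pos": [-0.8, -1.3, -0.05], "yaw": 0},
    {"delta_pos": [-1.0, -1.3, -0.05], "yaw": 0},
    {"delta_pos": [-1.3, -1.2, -0.05], "yaw": 0},
    {"delta_pos": [-1.6, -1.1, -0.05], "yaw": 0},
    {"delta_pos": [-1.7, -0.8, -0.05], "yaw": 0},
  ],
)

```text
t: 31.5
tcp_pos: [0.586, -0.2249, 0.1429]
tool_rot: [0.989, 0.129, 0.071, 0.012]
force: [1.1, 0.2, 0.5]
finger_gap: 0.005
```

Request:
send_rows(
  commands=[
    {"delta_pos": [-1.8, -0.3, -0.05], "yaw": 0},
    {"delta_pos": [-1.8, 0, -0.05], "yaw": 0},
    {"delta_pos": [-1.8, 0.3, -0.05], "yaw": 0},
    {"delta_pos": [-1.3, 0.5, -0.05], "yaw": 0},
  ],
)

```text
t: 32.0
tcp_pos: [0.5144, -0.2235, 0.1426]
tool_rot: [0.989, 0.127, 0.073, 0.014]
force: [0.7, -0.3, 1.1]
finger_gap: -0.002
```

Request:
send_rows(
  commands=[
    {"delta_pos": [-1.1, 0.6, -0.05], "yaw": 0},
    {"delta_pos": [-0.8, 0.6, -0.05], "yaw": 0},
    {"delta_pos": [0, 0, 0], "yaw": 0},
  ],
)

```text
t: 32.38
tcp_pos: [0.4929, -0.2104, 0.1419]
tool_rot: [0.989, 0.127, 0.073, 0.014]
force: [1.1, 0.0, 0.4]
finger_gap: -0.003
```

```bash
cat >> h.py <<'E'
def lid(im):
    # brown top-face contour in side view -> free-end/neck corners on z=.181
    hsv=cv2.cvtColor(im,cv2.COLOR_BGR2HSV); m=cv2.inRange(hsv,(3,110,40),(18,255,200))
    k=np.zeros_like(m);k[140:215,300:400]=255;m&=k
    cs,_=cv2.findContours(m,cv2.RETR_EXTERNAL,cv2.CHAIN_APPROX_NONE); c=max(cs,key=cv2.contourArea)
    P=np.array([onz("side",p[0][0],p[0][1],.181)[:2] for p in c])
    return c,P
E
python3 - <<'E'
from h import *
st()
s=snap("side","s11")
for n in("side0","s11"):
    c,P=lid(cv2.imread(f"pics/{n}.png")); print(n,cv2.contourArea(c))
    # region of far (upper) long edge & free edge: use direction of free half
    r=cv2.minAreaRect((P*1000).astype(np.float32));print(np.round(r[0],1),np.round(r[1],1),r[2])
    print(cv2.approxPolyDP(c,2.5,True)[:,0].tolist())
E
```

```text
t 32.38 tcp [ 0.4929 -0.2104  0.1419] psi 0.255 F [1.1 0.  0.4] M [ 0.06  0.1  -0.01] gap -0.003 q6 0.568
side0 791.0
[ 504.5 -143.6] [116.5  76.6] 22.68637466430664
[[372, 181], [366, 162], [334, 163], [323, 173], [316, 171], [317, 176], [333, 176], [337, 182]]
s11 810.0
[ 503.5 -141.3] [117.9  82.1] 28.46392250061035
[[372, 180], [368, 164], [364, 161], [333, 163], [324, 173], [316, 171], [317, 176], [334, 176], [338, 182]]
```

Request:
send_rows(
  commands=[
    {"delta_pos": [-0.5, 0.45, -0.05], "yaw": 0},
    {"delta_pos": [-0.4, 0.4, 0], "yaw": 0},
    {"delta_pos": [0, 0, 0], "yaw": 0},
  ],
)

```text
t: 32.8
tcp_pos: [0.4852, -0.2022, 0.1417]
tool_rot: [0.989, 0.127, 0.074, 0.015]
force: [-0.2, 0.2, 1.4]
finger_gap: 0.0
```

Request:
send_rows(
  commands=[
    {"delta_pos": [-0.2, -2, 0], "yaw": 0},
    {"delta_pos": [0, -1, 3], "yaw": 0},
    {"delta_pos": [0, 0, 4], "yaw": 0},
    {"delta_pos": [-2, -5, 0], "yaw": 0},
    {"delta_pos": [-2, -5, 0], "yaw": 0},
    {"delta_pos": [-3, -5, 0], "yaw": 0},
    {"delta_pos": [-3, -5, 0], "yaw": 0},
    {"delta_pos": [-3, -5, 0], "yaw": 0},
    {"delta_pos": [-3, -5, 0], "yaw": 0},
  ],
)

```text
t: 33.92
tcp_pos: [0.3181, -0.5348, 0.2118]
tool_rot: [0.989, 0.133, 0.071, 0.011]
force: [0.6, 0.1, 0.9]
finger_gap: -0.002
```

```bash
python3 - <<'E'
from h import *
st()
s=snap("side","s12");t=snap("top","t12")
def tl(im):
    hsv=cv2.cvtColor(im,cv2.COLOR_BGR2HSV); m=cv2.inRange(hsv,(3,110,30),(18,255,200))
    k=np.zeros_like(m);k[215:290,315:375]=255;m&=k
    cs,_=cv2.findContours(m,cv2.RETR_EXTERNAL,cv2.CHAIN_APPROX_NONE); return max(cs,key=cv2.contourArea)
for n in("top0","t12"):
    c=tl(cv2.imread(f"pics/{n}.png"));P=np.array([onz("top",*p[0],.181)[:2] for p in c],np.float32)*1000
    hull=P; d=np.linalg.norm(P-[547,-131.5],axis=1); Q=P[d>34]
    # plate only: rectangle min area
    r=cv2.minAreaRect(Q); print(n,np.round(r[0],1),np.round(r[1],1),round(r[2],1)); 
    v=np.array(r[0])-[547,-131.5]; a=np.arctan2(v[1],v[0]);print("dir by centre",a,"lid",a+np.pi-.28)
o=[cv2.resize(t[195:285,310:410],(445,400),interpolation=cv2.INTER_CUBIC),cv2.resize(s[140:220,305:376],(355,400),interpolation=cv2.INTER_CUBIC)]
cv2.imwrite("pics/c11.png",np.hstack(o))
E
```

```text
t 33.92 tcp [ 0.3181 -0.5348  0.2118] psi 0.267 F [0.6 0.1 0.9] M [-0.02  0.05  0.03] gap -0.002 q6 -0.047
top0 [ 486.2 -158.9] [76.4 69.6] 24.3
dir by centre -2.717865413216442 lid 0.14372724037335094
t12 [ 484.3 -154.5] [77.3 70. ] 21.0
dir by centre -2.789303655404165 lid 0.07228899818562806
```

View pics/c11.png

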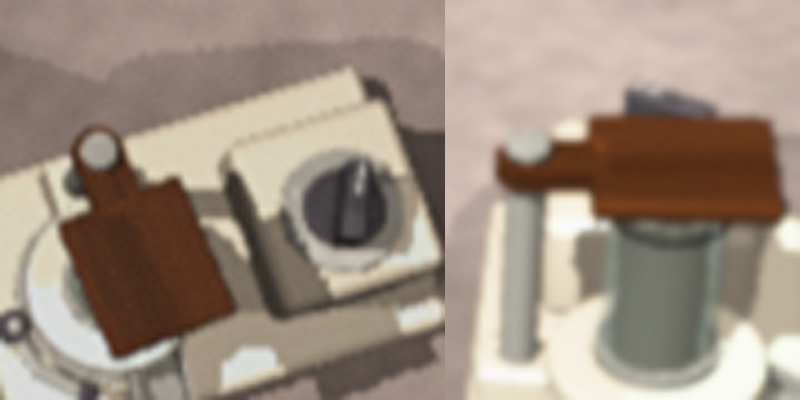

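Request:
send_rows(
  commands=[
    {"delta_pos": [3.5, 4.2, 0], "yaw": -0.1},
    {"delta_pos": [3.5, 4.2, 0], "yaw": -0.1},
    {"delta_pos": [3.5, 4.2, 0], "yaw": -0.1},
    {"delta_pos": [3.5, 4.2, 0], "yaw": -0.1},
    {"delta_pos": [3.5, 4.2, 0], "yaw": -0.1},
    {"delta_pos": [3, 3.8, 0], "yaw": -0.1},
    {"delta_pos": [0, 0, 0], "yaw": -0.08},
  ],
  grip=-0.3,
)

```text
t: 34.9
tcp_pos: [0.5226, -0.2813, 0.2082]
tool_rot: [0.973, -0.221, 0.06, 0.035]
force: [-1.1, -0.2, 0.2]
finger_gap: 0.647
```

```bash
python3 - <<'E'
from h import *
st()
E
```

```text
t 34.9 tcp [ 0.5226 -0.2813  0.2082] psi -0.447 F [-1.1 -0.2  0.2] M [ 0.03  0.05 -0.04] gap 0.647 q6 1.348
```

Request:
send_rows(
  commands=[
    {"delta_pos": [0.4, 0, -3], "yaw": 0},
    {"delta_pos": [0, 0, -4], "yaw": 0},
    {"delta_pos": [0, 0, -4], "yaw": 0},
    {"delta_pos": [0, 0, -1.8], "yaw": 0},
    {"delta_pos": [0, 0, 0], "yaw": 0},
  ],
)

```text
t: 35.52
tcp_pos: [0.5271, -0.2746, 0.0765]
tool_rot: [0.974, -0.218, 0.059, 0.034]
force: [0.1, 0.0, 0.4]
finger_gap: 0.652
```

Request:
send_rows(
  commands=[
    {"delta_pos": [0, 0, 0], "yaw": 0},
    {"delta_pos": [0, 0, 0], "yaw": 0},
    {"delta_pos": [0, 0, 0], "yaw": 0},
    {"delta_pos": [0, 0, 0], "yaw": 0},
    {"delta_pos": [0, 0, 0], "yaw": 0},
  ],
  grip=1,
  force=25,
)

```text
t: 36.15
tcp_pos: [0.5238, -0.2825, 0.0793]
tool_rot: [0.975, -0.211, 0.057, 0.042]
force: [0.7, -2.7, -7.0]
finger_gap: 0.213
```

```bash
python3 - <<'E'
from h import *
st()
E
```

```text
t 36.15 tcp [ 0.5238 -0.2825  0.0793] psi -0.427 F [ 0.7 -2.7 -7. ] M [-0.04 -0.01  0.58] gap 0.213 q6 1.358
```

Request:
send_rows(
  commands=[
    {"delta_pos": [0, 0, 0], "yaw": -0.08},
    {"delta_pos": [0, 0, 0], "yaw": -0.06},
  ],
)

```text
t: 36.4
tcp_pos: [0.5188, -0.2811, 0.0787]
tool_rot: [0.959, -0.274, 0.048, 0.047]
force: [-10.7, -5.3, -0.6]
finger_gap: 0.215
```

```bash
python3 - <<'E'
from h import *
st()
E
```

```text
t 36.4 tcp [ 0.5188 -0.2811  0.0787] psi -0.557 F [-10.7  -5.3  -0.6] M [-0.45  1.08  0.96] gap 0.215 q6 1.531
```

Request:
send_rows(
  commands=[
    {"delta_pos": [0.5, 0, 0], "yaw": -0.05},
    {"delta_pos": [0.2, 0, 0], "yaw": -0.05},
    {"delta_pos": [0, 0, 0], "yaw": 0},
  ],
)

```text
t: 36.78
tcp_pos: [0.513, -0.2795, 0.0787]
tool_rot: [0.946, -0.317, 0.032, 0.053]
force: [5.6, -2.7, -12.6]
finger_gap: 0.213
```

```bash
python3 - <<'E'
from h import *
st()
E
```

```text
t 36.77 tcp [ 0.513  -0.2795  0.0787] psi -0.646 F [  5.6  -2.7 -12.6] M [ 0.08 -1.04  0.6 ] gap 0.213 q6 1.658
```

Request:
send_rows(
  commands=[
    {"delta_pos": [0, 0, 0], "yaw": 0},
    {"delta_pos": [0, 0, 0], "yaw": 0},
    {"delta_pos": [0, 0, 3], "yaw": 0},
    {"delta_pos": [0, 0, 4], "yaw": 0},
    {"delta_pos": [0, 0, 5], "yaw": 0},
    {"delta_pos": [-4, -5, 0], "yaw": 0.1},
    {"delta_pos": [-4, -5, 0], "yaw": 0.1},
    {"delta_pos": [-4, -5, 0], "yaw": 0.1},
    {"delta_pos": [-4, -5, 0], "yaw": 0.1},
    {"delta_pos": [-3, -4, 0], "yaw": 0.1},
  ],
  grip=-0.3,
)

```text
t: 38.02
tcp_pos: [0.3329, -0.5194, 0.2132]
tool_rot: [0.995, -0.061, 0.057, 0.046]
force: [0.3, -1.1, -0.2]
finger_gap: 0.65
```

```bash
python3 - <<'E'
from h import *
st();print(manip.sense()["tool_rot"])
s=snap("side","s13");t=snap("top","t13")
# gradient orientation of bar: structure tensor inside dial disc
def ang(n):
    i=cv2.cvtColor(cv2.imread(f"pics/{n}.png"),cv2.COLOR_BGR2GRAY)[225:255,372:404].astype(np.float32)
    i=np.minimum(i,110); gx=cv2.Sobel(i,cv2.CV_32F,1,0);gy=cv2.Sobel(i,cv2.CV_32F,0,1)
    yy,xx=np.mgrid[225:255,372:404]; w=((xx-387.5)**2+(yy-242)**2<7.5**2)
    a=.5*np.arctan2(2*(gx*gy)[w].sum(),(gx**2-gy**2)[w].sum()); return a+np.pi/2  # edge direction in image
for n in("top0","t2","t12","t13"):
    e=ang(n); u=np.array([387.5,241.5]); A=onz("top",*(u-5*np.array([np.cos(e),np.sin(e)])),.125);B=onz("top",*(u+5*np.array([np.cos(e),np.sin(e)])),.125); d=B-A
    print(n,round(np.degrees(e),1),"world",round(np.arctan2(d[1],d[0])%np.pi,3))
f=lambda i:cv2.resize(i[225:260,370:405],(260,260),interpolation=cv2.INTER_CUBIC)
g=lambda i:cv2.resize(i[145:170,335:360],(260,260),interpolation=cv2.INTER_CUBIC)
r=lambda n:cv2.imread(f"pics/{n}.png")
cv2.imwrite("pics/c12.png",np.vstack([np.hstack([f(r("top0")),f(r("t12")),f(t)]),np.hstack([g(r("side0")),g(r("s12")),g(s)])]))
E
```

```text
t 38.02 tcp [ 0.3329 -0.5194  0.2132] psi -0.123 F [ 0.3 -1.1 -0.2] M [0.02 0.03 0.01] gap 0.65 q6 0.439
[ 0.99543732 -0.06147313  0.05666969  0.04597974]
top0 18.1 world 1.228
t2 17.7 world 1.234
t12 94.4 world 3.003
t13 96.2 world 2.971
```

View pics/c12.png

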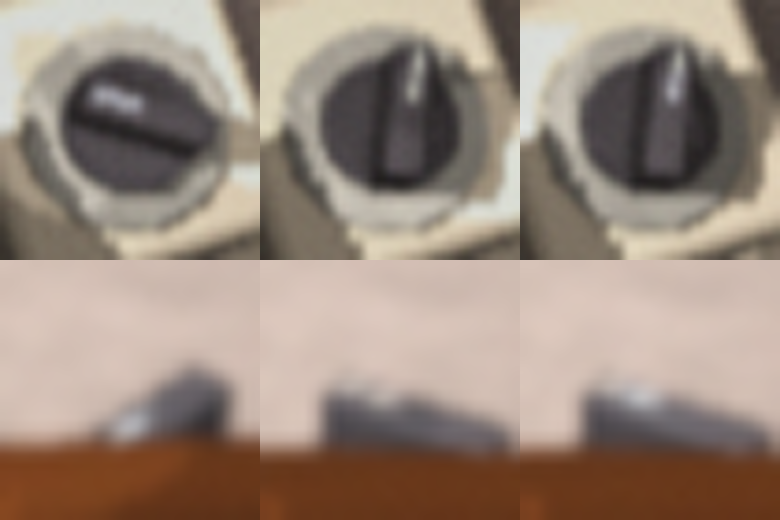

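Request:
send_rows(
  commands=[
    {"delta_pos": [3.8, 4.6, 0], "yaw": 0},
    {"delta_pos": [3.8, 4.6, 0], "yaw": 0},
    {"delta_pos": [3.8, 4.6, 0], "yaw": 0},
    {"delta_pos": [3.8, 4.6, 0], "yaw": 0},
    {"delta_pos": [3.5, 4.0, 0], "yaw": 0},
    {"delta_pos": [0, 0, 0], "yaw": 0},
  ],
)

```text
t: 38.88
tcp_pos: [0.5257, -0.2915, 0.2178]
tool_rot: [0.994, -0.07, 0.062, 0.05]
force: [0.2, 0.3, 0.1]
finger_gap: 0.651
```

```bash
python3 - <<'E'
from h import *
st()
E
```

```text
t 38.88 tcp [ 0.5257 -0.2915  0.2178] psi -0.141 F [0.2 0.3 0.1] M [0.08 0.08 0.02] gap 0.651 q6 1.032
```

Request:
send_rows(
  commands=[
    {"delta_pos": [0.2, 0.7, -3], "yaw": 0},
    {"delta_pos": [0, 0, -4], "yaw": 0},
    {"delta_pos": [0, 0, -4], "yaw": 0},
    {"delta_pos": [0, 0, -2.6], "yaw": 0},
    {"delta_pos": [0, 0, 0], "yaw": 0},
  ],
)

```text
t: 39.5
tcp_pos: [0.5296, -0.285, 0.0826]
tool_rot: [0.994, -0.071, 0.066, 0.053]
force: [-0.0, -0.9, -0.2]
finger_gap: 0.654
```

Request:
send_rows(
  commands=[
    {"delta_pos": [0, 0, 0], "yaw": 0},
    {"delta_pos": [0, 0, 0], "yaw": 0},
    {"delta_pos": [0, 0, 0], "yaw": 0},
    {"delta_pos": [0, 0, 0], "yaw": 0},
    {"delta_pos": [0, 0, 0], "yaw": 0},
  ],
  grip=1,
  force=20,
)

```text
t: 40.12
tcp_pos: [0.5306, -0.2836, 0.0852]
tool_rot: [0.994, -0.072, 0.067, 0.052]
force: [1.9, -0.4, -8.3]
finger_gap: 0.161
```

```bash
python3 - <<'E'
from h import *
st()
E
```

```text
t 40.12 tcp [ 0.5306 -0.2836  0.0852] psi -0.144 F [ 1.9 -0.4 -8.3] M [0.12 0.   0.07] gap 0.161 q6 1.056
```

Request:
send_rows(
  commands=[
    {"delta_pos": [0, 0, 0], "yaw": -0.04},
    {"delta_pos": [0, 0, 0], "yaw": 0},
  ],
)

```text
t: 40.38
tcp_pos: [0.5304, -0.2838, 0.0852]
tool_rot: [0.992, -0.092, 0.066, 0.053]
force: [2.0, -0.2, -7.0]
finger_gap: 0.16
```

```bash
python3 - <<'E'
from h import *
st()
E
```

```text
t 40.38 tcp [ 0.5304 -0.2838  0.0852] psi -0.185 F [ 2.  -0.2 -7. ] M [ 0.32 -0.07  0.15] gap 0.16 q6 1.11
```

Request:
send_rows(
  commands=[
    {"delta_pos": [0, 0, 0], "yaw": -0.05},
    {"delta_pos": [0, 0, 0], "yaw": 0},
  ],
)

```text
t: 40.62
tcp_pos: [0.53, -0.284, 0.0853]
tool_rot: [0.99, -0.115, 0.064, 0.055]
force: [1.3, 0.8, -6.7]
finger_gap: 0.161
```

```bash
python3 - <<'E'
from h import *
st()
E
```

```text
t 40.62 tcp [ 0.53   -0.284   0.0853] psi -0.231 F [ 1.3  0.8 -6.7] M [ 0.39 -0.09  0.7 ] gap 0.161 q6 1.173
```

Request:
send_rows(
  commands=[
    {"delta_pos": [0, 0, 0], "yaw": -0.05},
    {"delta_pos": [0, 0, 0], "yaw": 0},
  ],
)

```text
t: 40.88
tcp_pos: [0.5291, -0.2841, 0.0854]
tool_rot: [0.987, -0.137, 0.061, 0.057]
force: [1.7, -0.8, -6.2]
finger_gap: 0.161
```

```bash
python3 - <<'E'
from h import *
st()
E
```

```text
t 40.88 tcp [ 0.5291 -0.2841  0.0854] psi -0.276 F [ 1.7 -0.8 -6.2] M [ 0.27 -0.    0.66] gap 0.161 q6 1.235
```

Request:
send_rows(
  commands=[
    {"delta_pos": [0, 0, 0], "yaw": 0},
    {"delta_pos": [0, 0, 0], "yaw": 0},
    {"delta_pos": [0, 0, 3], "yaw": 0},
    {"delta_pos": [0, 0, 5], "yaw": 0},
    {"delta_pos": [0, 0, 5], "yaw": 0},
    {"delta_pos": [-2, 1.5, 0], "yaw": 0.17},
    {"delta_pos": [-1.5, 1.5, 0], "yaw": 0.17},
    {"delta_pos": [0, 1, 0], "yaw": 0.17},
    {"delta_pos": [0, 0, 0], "yaw": 0},
  ],
  grip=-0.3,
)

```text
t: 42.0
tcp_pos: [0.4977, -0.2468, 0.2279]
tool_rot: [0.988, 0.121, 0.084, 0.043]
force: [-0.9, -0.3, -0.4]
finger_gap: 0.653
```

```bash
cat >> h.py <<'E'
def tip(off=.032):
    from scipy.spatial.transform import Rotation as R
    m=manip.sense(); z=R.from_quat(m["tool_rot"]).as_matrix()[:,2]; st(); print("tip",np.round(m["tcp_pos"]-off*z,4),"z",np.round(z,3))
E
python3 -c "
from h import *
tip()"
```

```text
t 42.0 tcp [ 0.4977 -0.2468  0.2279] psi 0.243 F [-0.9 -0.3 -0.4] M [ 0.07  0.08 -0.02] gap 0.653 q6 0.584
tip [ 0.4921 -0.2447  0.2593] z [ 0.176 -0.064 -0.982]
```

Request:
send_rows(
  commands=[
    {"delta_pos": [0, 0, -3], "yaw": 0},
    {"delta_pos": [0, 0, -3], "yaw": 0},
    {"delta_pos": [0, 0, -2.3], "yaw": 0},
    {"delta_pos": [0, 0, 0], "yaw": 0},
  ],
  grip=1,
)

```text
t: 42.5
tcp_pos: [0.5007, -0.2499, 0.1459]
tool_rot: [0.989, 0.114, 0.087, 0.046]
force: [0.1, -0.2, 0.3]
finger_gap: 0.001
```

```bash
python3 -c "
from h import *
tip()"
```

```text
t 42.5 tcp [ 0.5007 -0.2499  0.1459] psi 0.23 F [ 0.1 -0.2  0.3] M [ 0.09  0.08 -0.05] gap 0.001 q6 0.572
tip [ 0.4949 -0.2476  0.1772] z [ 0.182 -0.072 -0.981]
```

Request:
send_rows(
  commands=[
    {"delta_pos": [-0.5, 1.3, -0.15], "yaw": 0},
    {"delta_pos": [-0.4, 1.2, -0.1], "yaw": 0.01},
    {"delta_pos": [-0.3, 0.8, -0.05], "yaw": 0.01},
    {"delta_pos": [0, 0, 0], "yaw": 0},
  ],
)

```text
t: 43.0
tcp_pos: [0.4895, -0.2153, 0.1458]
tool_rot: [0.987, 0.124, 0.089, 0.047]
force: [0.4, 0.6, -0.6]
finger_gap: -0.0
```

```bash
python3 -c "
from h import *
tip()"
```

```text
t 43.0 tcp [ 0.4895 -0.2153  0.1458] psi 0.25 F [ 0.4  0.6 -0.6] M [ 0.06  0.09 -0.04] gap -0.0 q6 0.589
tip [ 0.4835 -0.2131  0.1772] z [ 0.188 -0.071 -0.98 ]
```

Overlap with the lid is about 4 mm; lower slightly and make the last push.

Request:
send_rows(
  commands=[
    {"delta_pos": [-0.3, 0.5, -0.35], "yaw": 0},
    {"delta_pos": [-0.3, 0.6, -0.15], "yaw": 0},
    {"delta_pos": [-0.2, 0.4, 0], "yaw": 0},
    {"delta_pos": [0, 0, 0], "yaw": 0},
  ],
)

```text
t: 43.5
tcp_pos: [0.4819, -0.2007, 0.1415]
tool_rot: [0.987, 0.124, 0.09, 0.049]
force: [0.8, -0.2, -0.3]
finger_gap: 0.003
```

```bash
python3 -c "
from h import *
tip()"
```

```text
t 43.5 tcp [ 0.4819 -0.2007  0.1415] psi 0.25 F [ 0.8 -0.2 -0.3] M [ 0.02  0.13 -0.01] gap 0.003 q6 0.605
tip [ 0.4758 -0.1984  0.1729] z [ 0.19  -0.074 -0.979]
```

Request:
send_rows(
  commands=[
    {"delta_pos": [0, 0.2, 0], "yaw": 0},
    {"delta_pos": [0.2, -2, 0], "yaw": 0},
    {"delta_pos": [0, -1, 3], "yaw": 0},
    {"delta_pos": [0, 0, 4], "yaw": 0},
    {"delta_pos": [-3, -5, 0], "yaw": 0},
    {"delta_pos": [-3, -5, 0], "yaw": 0},
    {"delta_pos": [-3, -5, 0], "yaw": 0},
    {"delta_pos": [-3, -5, 0], "yaw": 0},
    {"delta_pos": [-3, -5, 0], "yaw": 0},
    {"delta_pos": [-2, -4, 0], "yaw": 0},
  ],
)

```text
t: 44.75
tcp_pos: [0.3106, -0.522, 0.2128]
tool_rot: [0.987, 0.127, 0.091, 0.046]
force: [0.1, -0.4, -0.2]
finger_gap: 0.002
```

```bash
python3 - <<'E'
from h import *
tip()
s=snap("side","s14");t=snap("top","t14")
def msk(im,lo,hi,k):
    m=cv2.inRange(cv2.cvtColor(im,cv2.COLOR_BGR2HSV),lo,hi);z=np.zeros_like(m);z[k[1]:k[3],k[0]:k[2]]=255
    cs,_=cv2.findContours(m&z,cv2.RETR_EXTERNAL,cv2.CHAIN_APPROX_NONE); return max(cs,key=cv2.contourArea)
for n in("top0","t12","t14"):
    c=msk(cv2.imread(f"pics/{n}.png"),(3,110,30),(18,255,200),(315,215,375,290))
    P=np.array([onz("top",*p[0],.181)[:2] for p in c],np.float32)*1000
    Q=P[np.linalg.norm(P-[547,-131.5],axis=1)>34]
    r=cv2.minAreaRect(Q); v=np.array(r[0])-[547,-131.5]
    # PCA-free: line fit of the long side edges
    print(n,"rect",round(np.radians(r[2])-.28,3),"centre",round(np.arctan2(v[1],v[0])+np.pi-.28,3),np.round(r[1],1))
    e=v/np.linalg.norm(v); L=(Q-[547,-131.5])@e; W=(Q-[547,-131.5])@[-e[1],e[0]]
    for sg in(1,-1):
        g=Q[(W*sg>26)&(L>42)&(L<92)]; l=cv2.fitLine(g,cv2.DIST_HUBER,0,.01,.01).ravel(); print("  edge",round(np.arctan(l[1]/l[0])-.28,3),len(g))
for n in("top0","s14"):pass
# tube symmetric check: dark tablet stack in side view & bystanders
a,b=cv2.imread("pics/top0.png"),t
d=cv2.absdiff(a,b).max(2)[130:200,130:390]; print("bystander diff px",[(int((d[:,x:x+65]>50).sum())) for x in(0,65,130,195)])
E
```

```text
t 44.75 tcp [ 0.3106 -0.522   0.2128] psi 0.257 F [ 0.1 -0.4 -0.2] M [0.01 0.04 0.  ] gap 0.002 q6 -0.094
tip [ 0.3044 -0.5199  0.2441] z [ 0.192 -0.068 -0.979]
top0 rect 0.144 centre 0.144 [76.4 69.6]
  edge 0.177 19
  edge 0.145 19
t12 rect 0.087 centre 0.072 [77.3 70. ]
  edge 0.089 19
  edge 0.067 19
t14 rect -0.063 centre -0.06 [77.9 69.6]
  edge -0.063 20
  edge -0.054 20
bystander diff px [0, 0, 0, 0]
```

```bash
python3 - <<'E'
from h import *
i0=cv2.imread("pics/t13.png");i1=cv2.imread("pics/t14.png")
def ang(im):
    i=np.minimum(cv2.cvtColor(im,cv2.COLOR_BGR2GRAY).astype(np.float32),110)
    gx=cv2.Sobel(i,cv2.CV_32F,1,0);gy=cv2.Sobel(i,cv2.CV_32F,0,1)
    yy,xx=np.mgrid[:420,:560];w=((xx-387.5)**2+(yy-242)**2<56)
    return np.degrees(.5*np.arctan2(2*(gx*gy)[w].sum(),(gx**2-gy**2)[w].sum())+np.pi/2)
print(ang(i0),ang(i1))
print(manip.sign_off())
E
```

```text
96.244644 96.868324
the job is handed in; nothing more can be done
None
```

I swung the lid well past a quarter turn toward the dial and stacked the three whole tablets in the tube. I then swung the lid back over the mouth, turned the dial clockwise to its stop and handed the job in at about 45 s.

What the last checks showed:
- **Stack:** with all three tablets in, the top surface was in the right place for the fill line (158 mm) in the side view, to about 2 mm. I judged its height from that one view only, and it cannot be seen with the lid closed.
- **Lid:** about -0.06 rad from square. The first closing push left it at about +0.08 and the last one went slightly past zero. The mill's own angle is only known to about 0.02 rad, so this is inside the 0.12 limit but not by a wide margin.
- **Dial:** I turned it three times. After the first turn the bar read about -0.14 rad in the top picture, although the gripper had gone on to -0.5 against 4.4 N m. The later turns met resistance at the same place, and the bar's angle changed by only 2 to 3 degrees. I take that as the end stop, but the dial angle itself cannot be read.
- **Jar, cup and mortar:** no pixels changed around them in the top view between the start and the end.

Things that disagreed with the text or went wrong:
- **Finger length:** the reported tool point lay about 32 mm beyond the real fingertips. My first grip on the dial therefore closed above the bar. I measured the gap in the side view and allowed for it from then on.
- **Tool tilt:** the tool slowly tilted to about 0.2 rad over the run.
- **Knocked tablet:** one half tablet was knocked aside partway through; I had no need of it.

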